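# Spacer sticks under the next biscuit board

### The arm

A 6-joint arm with a two-finger parallel gripper is mounted at the origin on the work surface. World frame = base frame: x ahead of the robot, y to its left, z up, the work surface at z = 0. Lengths are in mm, angles in rad, forces in N, time in s.
With the tool pointing down it reaches from about 250 to 800 mm from the base axis. Payload 8.5 kg.
Tool frame: the origin (TCP) lies between the finger pads; the fingertips stand 22 mm ahead of it and the grasp point (between the pads) lies 3 mm ahead of it; z points along the fingers, y is the line along which they close (so a half turn about z gives the same grasp; the last joint's range is limited). The gripper opens to 85 mm and grips with 20 to 120 N. Pads are 22 mm wide; open, the fingers measure 114 mm over their backs; the gripper's body (76 mm by 85 mm) begins 54 mm behind the grasp point. The pads swing forward as they close: fully open they stand 13 mm farther back than shut.
Start: joints at [-1.265, 0.238, -0.013, 1.319, 0, 1.571], TCP at [158.04, -500.604, 253.276] pointing down, gripper open.
Joint ranges: [-2.66, 2.66], [-1.03, 1.9], [-1.14, 1.46], [-1.82, 2.27], [-1.45, 1.34], [-3.14, 3.14]. Speed limits (rad/s): [2.22, 2.22, 2.79, 3.14, 3.14, 3.14].

### API

Orientations are given as a 3x3 rotation matrix whose columns are the frame's x, y, z axes.
In Python, from plant import robot, viewer gives the robot as it stands.
- The arm moves only by the tool send_rows, never from a script. Its argument "moves" is a list of rows, each a list of 4 numbers: the shift along the tool's x, y, z in cm, then the turn about the tool's z in degrees. In form: [[tx, ty, tz, turn], ...]. A call has 1 to 20 rows; each row shifts and turns the commanded pose from where the row before left it, along the tool's axes as they then stand; what a row does not reach is not made up. A row lasts 1/12 s, in which the tool goes at most 41.7 mm and 7.16 degrees, less where a joint would pass 70% of its speed; a pose out of reach is approached as far as the arm can. A call with a gripper value outside its range is refused whole. "hand" is the closure, from 0 (fully open) to 1 (shut), set as the call begins (left out, the last holds). The fingers move at their own pace and stop on an object; the grip force is fixed at half the most. Time passes only in rows, so rows that do not move let the fingers close. It gives the time, the measured TCP pose, the force, the opening and the grip force at its end, in the units of the state.
- robot.state(): the state, without advancing time (a new reading comes with each control period).
- viewer.get_image(name): name is "scene" or "top"; returns the picture (480x640x3 uint8, red, green, blue); there is no depth.
- viewer.camera_params(name): a dict with "vertical_fov" (degrees; the focal length in pixels is half the picture's height over the tangent of half this angle, whatever the lens; pixels are square), "cx", "cy" (the principal point, pixels), "xyz" and "rotation" of the camera in the world. Camera axes: x right, y down, z forward; pixel columns grow to the right and rows downward; lengths in mm; the calibration is good to about 2 mm. A picture is of the moment at which its call begins. camera_params takes no time and is no camera call.
- robot.finish_job(): hands the job in; it is judged then, once.
The state is a dict: "clock": time; "qpos": joint angles; "joint_velocities": joint speeds; "joint_efforts": joint torques, N m; "position": TCP position; "tcp_rot": TCP orientation; "contact_force": force on the tool from outside, world axes, zero at the start; "ft_torque": the same for the moment, N m; "width": opening from 0.0 (shut) to 1.0 (fully open); "grasp_force": force on a finger pad.
Only numpy, scipy, OpenCV 4.12 (cv2) and the standard library are available. Lean on these libraries where they do the work, as an engineer would, in place of code of your own. Each camera call takes 0.05 s, during which the arm holds its last target. There are 200 camera calls.

### The job

Lay the two thick square spacer sticks (not the thin lath) on the top biscuit board of the pile in the yellow crate, one in the bare lane on each side of its row of biscuits, lengthwise away from you and centred front to back. Then take the other biscuit board by its grip block, slide it in under the clear hood and set it down squarely over the pile so that it rests level on both sticks, clear of the biscuits, and let go. How high the pile stands is not known, so feel for it and set things down gently; do not knock the hood and leave everything else where it is.

Things in the scene. Friction and masses are not known exactly. Their poses are not given: they have to be found in the camera images.
- crate: yellow crate fixed to the table, 200 (x) x 214 (y) mm, walls 95 mm high, holding a pile of biscuit boards. Origin: centre of its underside on the table; x points away from the robot, y left (yaw up to 0.1). The pile's top board is level, rigid, 170 x 170 mm, centred on the origin; its upper face is 102 to 122 mm above the table, differs from run to run and is not given: feel for it
- row (a point): point on the crate's middle line, at its centre, 95 mm above the table (rim height). Along this line (crate y = 0) a row of three biscuits, 44 mm across and 14 mm high, is fixed on the pile's top board (crate x = -53, 0, 53 mm). To each side the board is bare from 22 to 85 mm off the line: the lanes; a stick goes best 60 mm off it
- hood_front (a point): middle of the front edge of the hood's underside, 220 mm above the table, 55 mm nearer the robot than the crate's centre. The clear level hood plate runs from here 165 mm away from the robot over the pile; 208 mm wide, 10 mm thick; two 12 mm round posts at its far corners; open at the front. No room for an upright gripper: slide in from the front, fingers tilted about 40 degrees, pointing down and away
- spacer_a_mid (a point): centre of one spacer stick: plain wood, 140 mm long (its x axis), 26 x 26 mm section, 42 to 84 g, lying flat on the table to the right with its long side roughly along x; its centre is 13 mm above the table at the start
- spacer_b_mid (a point): centre of the other spacer stick, the same as the first; the two are interchangeable
- board_mid (a point): centre of the slab of the next biscuit board, 0.25 to 0.42 kg, on the table to the left: plywood 170 x 170 x 10 mm (point 5 mm above its underside), z up. On it a grip block 44 (board x) x 20 (board y) x 28 mm high, centred 60 mm from this point towards board -x (robot side), top 33 mm above this point. Biscuits 14 mm high are fixed on its far part (board x -21 to 71 mm)
- lath: a thin lath, 140 mm long like the spacers but only 18 mm wide and 10 mm thick: too thin to use, lies beside them in any order. Origin: centre of its underside. Leave alone
- scoop: green plastic hand scoop, 190 mm long, 42 mm high, lying on the table between the robot and the crate; origin where handle meets pan, at table height. Leave alone
- jar: glass jar with steel cap, 72 mm across, 110 mm high, standing behind the crate to the left (+y); origin: centre of its foot. Leave alone
- tub: open white bowl, 90 mm across, 60 mm high, behind the crate to the right (-y); origin: centre of its foot. Leave alone
- cutter: steel ring cutter, 64 mm across, 30 mm high, on the left beyond the board; origin: centre of its foot. Leave alone
- cards: small cardboard box, 90 x 60 x 30 mm, on the right beyond the spacers; origin: centre of its underside. Leave alone

How it is judged:
By the outcome, as a careful person would: the job done as asked, in the order asked, and still so for the second after the job is handed in, with the robot touching nothing.
It also fails if it takes over 72 s, if anything falls off the work surface, if the arm or the gripper's body presses on something with over 40 N, if the wrist force passes 120 N, or if a joint passes its speed limit or range.

## Working session

There is one attempt and no reset: what is moved stays moved. The work goes in short steps, Python scripts to look and compute and a tool call to move; the robot and the scene stay as the last step left them, time stands still between calls to the robot, and variables do not carry over. Pictures are saved under pics/ and viewed, at most 10 in all, crops included, and the job is handed in when it is done.

Besides the shell and the picture viewer there is one more tool, called by a JSON object that holds its "name" and its "arguments". send_rows: Moves the arm, as the interface text tells. Its arguments: {"type":"object","properties":{"moves":{"type":"array","items":{"type":"array","items":{"type":"number"}}},"hand":{"type":"number"}},"required":["moves"]}

```bash
mkdir -p pics; ls
python3 - <<'E'
from plant import robot, viewer
import cv2, numpy as np
np.set_printoptions(precision=4,suppress=True)
for n in ("scene","top"):
    cv2.imwrite(f"pics/{n}0.png",cv2.cvtColor(viewer.get_image(n),cv2.COLOR_RGB2BGR))
    print(viewer.camera_params(n))
print(robot.state())
E
```

```text
pics
{'vertical_fov': 54.2716525761282, 'cx': 324.86767034061677, 'cy': 239.4942596685834, 'xyz': array([ 925.0983, -342.8603,  993.8459]), 'rotation': array([[ 0.7285,  0.5889, -0.35  ],
       [ 0.6851, -0.6291,  0.3672],
       [-0.0039, -0.5073, -0.8618]])}
{'vertical_fov': 50.794920822409225, 'cx': 316.8889214649063, 'cy': 238.74842952909412, 'xyz': array([ 491.0367,   18.0762, 1238.6438]), 'rotation': array([[-0.0272, -0.9965,  0.0792],
       [-0.9994,  0.0254, -0.0233],
       [ 0.0212, -0.0798, -0.9966]])}
{'clock': 0.1, 'qpos': array([-1.265 ,  0.2387, -0.0142,  1.3192, -0.    ,  1.5708]), 'joint_velocities': array([ 0.001 ,  0.0001,  0.0017, -0.0032,  0.0006,  0.0001]), 'joint_efforts': array([  0.0001, -53.9719,  34.7   ,   0.0135,   0.0001,  -0.    ]), 'position': array([ 157.9451, -500.3041,  252.7428]), 'tcp_rot': array([[ 0.9536,  0.301 , -0.0004],
       [ 0.301 , -0.9536,  0.0013],
       [-0.    , -0.0013, -1.    ]]), 'contact_force': array([ 0.0116, -0.1393,  0.0141]), 'ft_torque': array([ 0.0136, -0.0304, -0.0261]), 'grasp_force': 0.0, 'width': 0.9997605747723098}
```

View pics/scene0.png

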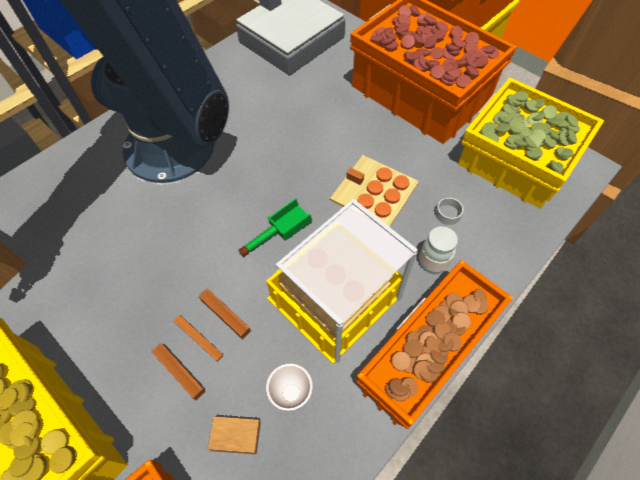

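View pics/top0.png

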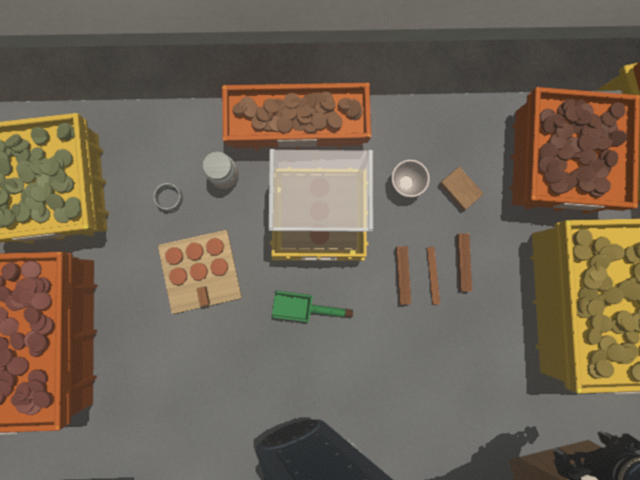

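The top view shows the crate at about (320,212), the spacers at about (403,275) and (464,263) with the lath between them at (433,275), and the board at about (200,272). I'll enlarge both areas.

Run:
```python
import cv2
im=cv2.imread("pics/top0.png")
a=cv2.resize(im[140:310,260:480],(792,612),interpolation=cv2.INTER_CUBIC)[:598]
cv2.imwrite("pics/c1.png",a)   # scale 3.6
b=cv2.resize(im[220:320,150:250],(600,600),interpolation=cv2.INTER_CUBIC)
cv2.imwrite("pics/c2.png",b)   # scale 6
```

```text
(no output)
```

View pics/c1.png

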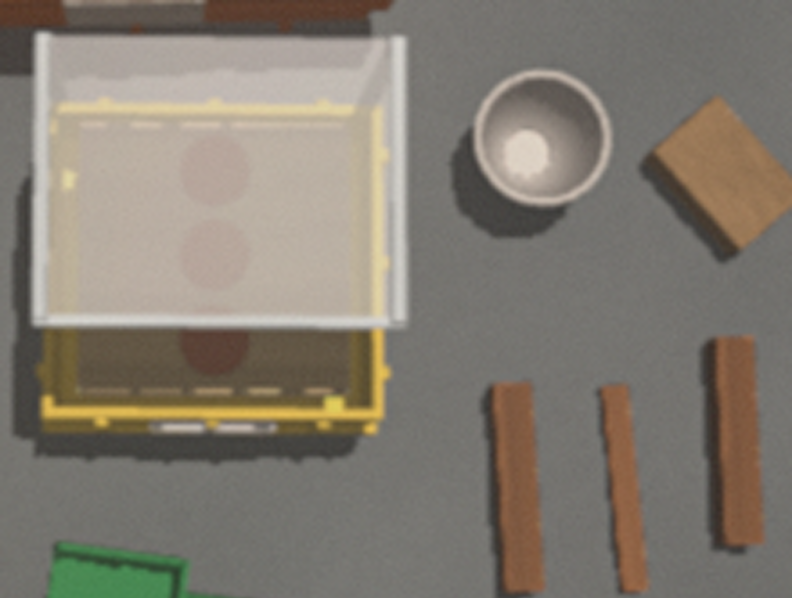

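View pics/c2.png

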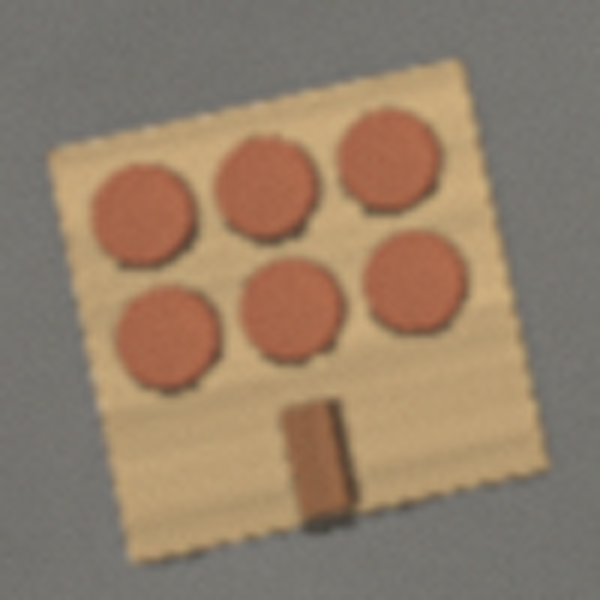

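The enlarged crops show three things:
- **Spacers:** top-face corners at crop px A (493,383)–(543,592) and B (716,338)–(763,544).
- **Crate rim:** (42,415), (382,415), (382,105) and (55,105), with biscuits at (215,172), (215,255) and (213,345).
- **Board:** corners (48,155), (462,60), (548,468) and (130,562), with the top of the grip block centred near (311,460).

```bash
cat > h.py <<'E'
import numpy as np, cv2
from plant import robot, viewer
np.set_printoptions(precision=3,suppress=True)
def ray(n,uv,z):
    p=viewer.camera_params(n); f=240/np.tan(np.radians(p["vertical_fov"]/2))
    uv=np.atleast_2d(np.array(uv,float))
    d=np.c_[(uv[:,0]-p["cx"])/f,(uv[:,1]-p["cy"])/f,np.ones(len(uv))]@p["rotation"].T
    return p["xyz"]+d*((z-p["xyz"][2])/d[:,2])[:,None]
def proj(n,X):
    p=viewer.camera_params(n); f=240/np.tan(np.radians(p["vertical_fov"]/2))
    c=(np.atleast_2d(X)-p["xyz"])@p["rotation"]
    return c[:,:2]/c[:,2:]*f+[p["cx"],p["cy"]]
def save(n,name,box=None,s=1):
    im=cv2.cvtColor(viewer.get_image(n),cv2.COLOR_RGB2BGR)
    if box: im=im[box[1]:box[3],box[0]:box[2]]
    cv2.imwrite(f"pics/{name}.png",cv2.resize(im,None,fx=s,fy=s,interpolation=cv2.INTER_CUBIC))
E
python3 - <<'E'
from h import *
c1=lambda a:np.array(a)/3.6+[260-.36,140-.36]
c2=lambda a:np.array(a)/6+[150-.4,220-.4]
R={}
for k,P,z in [("A",c1([(493,383),(530,382),(543,592),(505,594)]),26),("B",c1([(717,338),(754,338),(763,543),(724,545)]),26),
 ("crate",c1([(42,415),(382,415),(382,105),(55,105)]),95),("bisc",c1([(215,172),(215,255),(213,345)]),126),
 ("hoodtop",c1([(33,326),(407,326),(405,36),(35,33)]),230),
 ("board",c2([(48,155),(462,60),(548,468),(130,562)]),10),("grip",c2([(311,460)]),38),("bb",c2([(143,214),(265,187),(389,160),(168,335),(292,308),(415,280)]),24)]:
    X=ray("top",P,z); print(k,X.mean(0)); print(X[:,:2].round(1).tolist())
    R[k]=X
E
```

```text
A [ 494.789 -215.756   26.   ]
[[564.9, -202.0], [564.9, -226.9], [425.0, -229.8], [424.4, -204.4]]
B [ 521.983 -366.209   26.   ]
[[591.3, -354.5], [590.7, -379.5], [453.3, -378.5], [452.7, -352.3]]
crate [643.922 -16.317  95.   ]
[[547.9, 95.4], [542.3, -118.5], [740.4, -125.4], [745.1, 83.2]]
bisc [640.927 -14.638 126.   ]
[[693.9, -16.5], [642.2, -15.1], [586.6, -12.3]]
hoodtop [670.768 -16.192 230.   ]
[[590.8, 90.3], [585.6, -118.1], [750.2, -122.9], [756.5, 85.9]]
board [517.145 275.786  10.   ]
[[582.3, 375.3], [616.6, 208.5], [451.2, 176.2], [418.5, 343.1]]
grip [457.789 265.101  38.   ]
[[457.8, 265.1]]
bb [542.055 279.994  24.   ]
[[556.7, 333.7], [566.2, 285.3], [575.7, 235.9], [508.3, 324.1], [517.7, 275.0], [527.6, 226.1]]
```

{"name": "send_rows", "arguments": {"moves": [[0,0,-3,0],[0,0,-3,0],[0,0,-3,0],[0,0,-3,0],[2.95,-2.25,0,0],[2.95,-2.25,0,0],[2.95,-2.25,0,0],[2.95,-2.25,0,0],[2.95,-2.25,0,0],[2.95,-2.25,0,0],[2.95,-2.25,0,0],[2.95,-2.25,0,0],[2.95,-2.25,0,0],[2.95,-2.25,0,0],[2.95,-2.25,0,0],[2.95,-2.25,0,0],[2.95,-2.25,0,0],[2.95,-2.25,0,0],[2.95,-2.25,0,0],[2.95,-2.25,0,0]]}}

```text
clock: 1.77
position: [500.4, -13.3, 373.1]
tcp_rot: [[0.954, 0.301, -0.0], [0.301, -0.954, 0.0], [-0.0, -0.0, -1.0]]
contact_force: [0.5, -0.7, -0.6]
width: 0.998
grasp_force: 0.0
```

```bash
python3 -c "
from h import *
s=robot.state();print(s['clock'],s['qpos'],s['position']);print(s['tcp_rot'])"
```

```text
1.7667 [-0.027  0.186  0.221  1.607  0.     2.809] [500.376 -13.335 373.124]
[[ 0.954  0.301 -0.   ]
 [ 0.301 -0.954  0.   ]
 [-0.    -0.    -1.   ]]
```

{"name": "send_rows", "arguments": {"moves": [[0,0,0,-7],[0,0,0,-7],[0,0,0,-7],[0,0,0,-7],[0,0,0,-7],[0,0,0,-7],[0,0,0,-7],[0,0,0,-7],[0,0,0,-7],[0,0,0,-7],[0,0,0,-7],[0,0,0,-7],[0,0,0,-7],[0,0,0,-7],[0,0,0,-7],[0,0,0,-7],[0,0,0,-7],[0,0,0,-7],[0,0,0,-7],[0,0,0,-7]]}}

```text
clock: 3.43
position: [499.6, -15.2, 373.0]
tcp_rot: [[-0.926, 0.377, -0.001], [0.377, 0.926, 0.0], [0.001, -0.0, -1.0]]
contact_force: [0.3, -0.3, -0.4]
width: 1.001
grasp_force: 0.0
```

{"name": "send_rows", "arguments": {"moves": [[0,0,0,-7],[0,0,0,-7],[0,0,0,-6.9],[-4,0,0,0],[-4,0,0,0],[-4,0,0,0],[-4,0,0,0],[-4,0,0,0],[-4,0,0,0],[-4,0,0,0]]}}

```text
clock: 4.27
position: [742.9, -21.9, 374.7]
tcp_rot: [[-1.0, 0.028, -0.001], [0.028, 1.0, 0.0], [0.001, 0.0, -1.0]]
contact_force: [1.3, -0.4, 1.2]
width: 0.995
grasp_force: 0.0
```

```bash
python3 -c "
from h import *
s=robot.state();print(s['clock'],s['qpos'],s['position']);print(s['tcp_rot'])"
```

```text
4.2667 [-0.03   0.76   1.191  2.003  0.    -0.002] [742.884 -21.921 374.684]
[[-1.     0.028 -0.001]
 [ 0.028  1.     0.   ]
 [ 0.001  0.    -1.   ]]
```

{"name": "send_rows", "arguments": {"moves": [[-4,0,0,0],[-4,0,0,0],[-4,0,0,0],[-4,0,0,0],[-4,0,0,0],[-4,0,0,0]]}}

```text
clock: 4.77
position: [711.8, -20.7, 364.4]
tcp_rot: [[-0.99, 0.028, -0.135], [0.027, 1.0, 0.004], [0.135, 0.0, -0.991]]
contact_force: [0.0, -0.3, 0.1]
width: 0.999
grasp_force: 0.0
```

```bash
python3 -c "
from h import *
s=robot.state();print(s['clock'],s['qpos'],s['position']);print(s['tcp_rot'])"
```

```text
4.7667 [-0.029  0.897  1.456  2.267  0.    -0.001] [711.807 -20.681 364.421]
[[-0.99   0.028 -0.135]
 [ 0.027  1.     0.004]
 [ 0.135  0.    -0.991]]
```

{"name": "send_rows", "arguments": {"moves": [[0,0,-4,0],[0,0,-4,0],[0,0,-4,0],[0,0,-4,0],[0,0,-4,0],[0,0,-4,0]]}}

```text
clock: 5.27
position: [669.0, -19.4, 491.5]
tcp_rot: [[-0.998, 0.028, 0.048], [0.028, 1.0, -0.001], [-0.048, 0.0, -0.999]]
contact_force: [0.2, -0.1, 0.7]
width: 0.999
grasp_force: 0.0
```

```bash
python3 -c "
from h import *
s=robot.state();print(s['clock'],s['qpos'],s['position']);print(s['tcp_rot'])"
```

```text
5.2667 [-0.029  0.713  1.457  2.267  0.    -0.002] [669.014 -19.443 491.528]
[[-0.998  0.028  0.048]
 [ 0.028  1.    -0.001]
 [-0.048  0.    -0.999]]
```

{"name": "send_rows", "arguments": {"moves": [[0,0,-4,0],[0,0,-4,0],[0,0,-4,0],[0,0,-4,0],[0,0,-4,0],[0,0,-4,0],[0,0,-4,0],[0,0,-4,0],[0,0,-4,0],[0,0,-4,0],[0,0,-4,0],[0,0,-4,0]]}}

```text
clock: 6.27
position: [520.4, -15.1, 709.7]
tcp_rot: [[-0.917, 0.028, 0.399], [0.025, 1.0, -0.011], [-0.399, -0.0, -0.917]]
contact_force: [-0.4, -0.4, 0.2]
width: 0.997
grasp_force: 0.0
```

```bash
python3 -c "
from h import *
s=robot.state();print(s['clock'],s['qpos'],s['position']);print(s['tcp_rot'])"
```

```text
6.2667 [-0.029  0.35   1.457  2.267  0.    -0.002] [520.39  -15.14  709.715]
[[-0.917  0.028  0.399]
 [ 0.025  1.    -0.011]
 [-0.399 -0.    -0.917]]
```

{"name": "send_rows", "arguments": {"moves": [[0,0,-4,0],[0,0,-4,0],[0,0,-4,0],[0,0,-4,0],[0,0,-4,0],[0,0,-4,0],[0,0,-4,0],[0,0,-4,0],[0,0,-4,0],[0,0,-4,0],[0,0,-4,0]]}}

```text
clock: 7.18
position: [324.1, -9.4, 851.5]
tcp_rot: [[-0.736, 0.028, 0.676], [0.02, 1.0, -0.02], [-0.676, -0.001, -0.737]]
contact_force: [-0.0, -0.0, 1.2]
width: 1.001
grasp_force: 0.0
```

```bash
python3 -c "
from h import *
s=robot.state();print(s['clock'],s['qpos'],s['position']);print(s['tcp_rot'])"
```

```text
7.1833 [-0.029  0.018  1.457  2.267  0.    -0.002] [324.062  -9.436 851.455]
[[-0.736  0.028  0.676]
 [ 0.02   1.    -0.02 ]
 [-0.676 -0.001 -0.737]]
```

```bash
cat >> h.py <<'E'
C=np.array([643.2,-15.4]); YW=-0.028
def crate(x,y):  return C+np.array([[np.cos(YW),-np.sin(YW)],[np.sin(YW),np.cos(YW)]])@[x,y]
def go(*pts):
    "pts: grasp points (world mm), prints tool shift in cm for each leg and least rows"
    s=robot.state(); R=s['tcp_rot']; p=s['position']+3*R[:,2]
    print(round(s['clock'],2),'grasp',p,'q',s['qpos'],'F',s['contact_force'],'w',round(s['width'],3))
    for t in pts:
        d=R.T@(np.array(t,float)-p)/10; n=int(np.ceil(np.linalg.norm(d)/4.0)); print(np.round(t,1),'d',d,'n',n,'per',d/n); p=np.array(t,float)
E
python3 -c "
from h import *
go((439.8,-216.8,100),(439.8,-216.8,35),(439.8,-216.8,25))"
```

```text
7.18 grasp [326.09   -9.495 849.245] q [-0.029  0.018  1.457  2.267  0.    -0.002] F [-0.011 -0.048  1.197] w 1.001
[ 439.8 -216.8  100. ] d [ 41.88  -20.337  63.287] n 20 per [ 2.094 -1.017  3.164]
[ 439.8 -216.8   35. ] d [4.396 0.006 4.788] n 2 per [2.198 0.003 2.394]
[ 439.8 -216.8   25. ] d [0.676 0.001 0.737] n 1 per [0.676 0.001 0.737]
```

{"name": "send_rows", "arguments": {"moves": [[2.1,-1.02,3.16,0],[2.1,-1.02,3.16,0],[2.1,-1.02,3.16,0],[2.1,-1.02,3.16,0],[2.1,-1.02,3.16,0],[2.1,-1.02,3.16,0],[2.1,-1.02,3.16,0],[2.1,-1.02,3.16,0],[2.1,-1.02,3.16,0],[2.1,-1.02,3.16,0],[2.1,-1.02,3.16,0],[2.1,-1.02,3.16,0],[2.1,-1.02,3.16,0],[2.1,-1.02,3.16,0],[2.1,-1.02,3.16,0],[2.1,-1.02,3.16,0],[2.1,-1.02,3.16,0],[2.1,-1.02,3.16,0],[2.1,-1.02,3.16,0]], "hand": 0.45}}

```text
clock: 8.77
position: [419.5, -183.1, 237.9]
tcp_rot: [[-0.738, 0.028, 0.674], [0.02, 1.0, -0.02], [-0.674, -0.002, -0.738]]
contact_force: [0.7, -0.8, -0.0]
width: 0.551
grasp_force: 0.0
```

```bash
python3 -c "
from h import *
go((439.8,-216.8,100),(439.8,-216.8,35),(439.8,-216.8,26))
print(robot.state()['tcp_rot'])
save('scene','s1',(100,180,340,360),3.3)"
```

```text
8.77 grasp [ 421.535 -183.161  235.698] q [-0.662 -0.252 -0.813  0.375  0.41  -0.498] F [ 0.663 -0.836 -0.02 ] w 0.551
[ 439.8 -216.8  100. ] d [ 7.738 -3.289 11.318] n 4 per [ 1.935 -0.822  2.829]
[ 439.8 -216.8   35. ] d [4.384 0.011 4.799] n 2 per [2.192 0.005 2.399]
[ 439.8 -216.8   26. ] d [0.607 0.001 0.664] n 1 per [0.607 0.001 0.664]
[[-0.738  0.028  0.674]
 [ 0.02   1.    -0.02 ]
 [-0.674 -0.002 -0.738]]
```

View pics/s1.png

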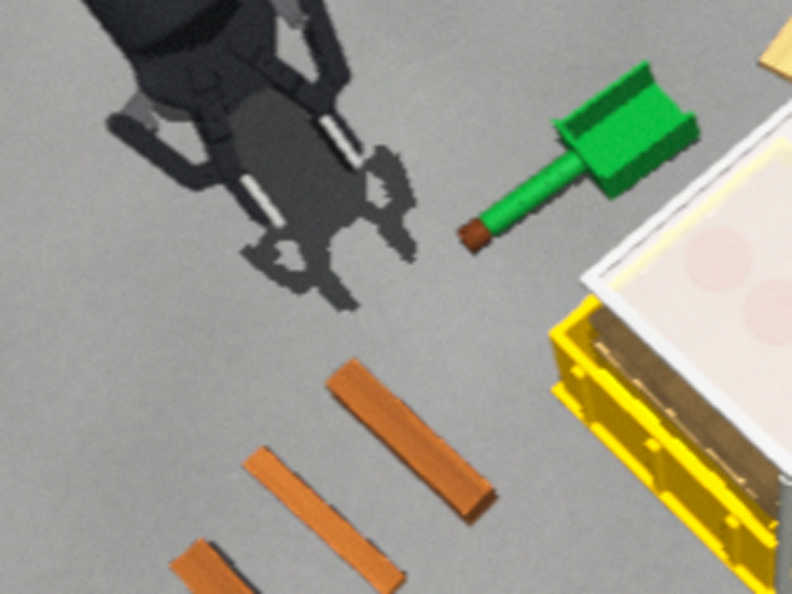

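The scene view shows the fingers about 47 mm open above the near end of stick A, which is at crop (345,370). The path down is clear.

{"name": "send_rows", "arguments": {"moves": [[1.94,-0.82,2.83,0],[1.94,-0.82,2.83,0],[1.94,-0.82,2.83,0],[1.94,-0.82,2.83,0],[1.4,0,1.6,0],[1.4,0,1.6,0],[1.4,0,1.6,0],[0.4,0,0.4,0],[0,0,0,0]]}}

```text
clock: 9.57
position: [438.5, -216.0, 32.1]
tcp_rot: [[-0.741, 0.028, 0.671], [0.022, 1.0, -0.018], [-0.671, 0.002, -0.741]]
contact_force: [-0.0, -0.3, 0.5]
width: 0.55
grasp_force: 0.0
```

```bash
python3 -c "
from h import *
go((439.8,-216.8,26))"
```

```text
9.57 grasp [ 440.543 -216.055   29.863] q [-0.706  0.285 -1.135 -0.462  0.436 -0.537] F [-0.023 -0.253  0.473] w 0.55
[ 439.8 -216.8   26. ] d [ 0.313 -0.077  0.238] n 1 per [ 0.313 -0.077  0.238]
```

{"name": "send_rows", "arguments": {"moves": [[0.25,-0.08,0.2,0],[0,0,0,0]]}}

```text
clock: 9.73
position: [439.1, -217.8, 31.4]
tcp_rot: [[-0.738, 0.028, 0.674], [0.019, 1.0, -0.02], [-0.674, -0.002, -0.738]]
contact_force: [-0.5, 0.0, 0.6]
width: 0.547
grasp_force: 0.0
```

{"name": "send_rows", "arguments": {"moves": [[0,0,0,0],[0,0,0,0],[0,0,0,0],[0,0,0,0],[0,0,0,0],[0,0,0,0]], "hand": 1}}

```text
clock: 10.23
position: [439.3, -217.9, 32.1]
tcp_rot: [[-0.737, 0.028, 0.675], [0.019, 1.0, -0.021], [-0.676, -0.002, -0.737]]
contact_force: [-2.6, -0.1, 6.8]
width: 0.291
grasp_force: 58.8
```

```bash
python3 -c "
from h import *
go((439.8,-216.8,60))"
```

```text
10.23 grasp [ 441.349 -217.918   29.886] q [-0.709  0.29  -1.138 -0.477  0.438 -0.54 ] F [-2.575 -0.084  6.761] w 0.291
[ 439.8 -216.8   60. ] d [-1.919  0.1   -2.327] n 1 per [-1.919  0.1   -2.327]
```

{"name": "send_rows", "arguments": {"moves": [[-1,0,-1.1,0],[-2,0,-2.2,0],[-2,0,-2.2,0],[0,0,0,0]]}}

```text
clock: 10.57
position: [440.1, -218.5, 110.9]
tcp_rot: [[-0.734, 0.028, 0.678], [0.017, 1.0, -0.023], [-0.678, -0.006, -0.735]]
contact_force: [1.4, -1.3, 0.8]
width: 0.287
grasp_force: 58.4
```

```bash
python3 -c "
from h import *
go((*crate(-190,-60),162),(*crate(-56,-60),162))
s=robot.state();print(s['contact_force'],s['ft_torque'],s['tcp_rot'])
save('scene','s2',(100,180,340,360),3.3)"
```

```text
10.57 grasp [ 442.113 -218.591  108.715] q [-0.709  0.052 -1.011 -0.117  0.438 -0.54 ] F [ 1.443 -1.337  0.849] w 0.287
[451.6 -70.1 162. ] d [-4.065 14.844 -3.612] n 4 per [-1.016  3.711 -0.903]
[585.5 -73.8 162. ] d [-9.844 -0.004  9.091] n 4 per [-2.461 -0.001  2.273]
[ 1.443 -1.337  0.849] [-0.053  0.557 -0.072] [[-0.734  0.028  0.678]
 [ 0.017  1.    -0.023]
 [-0.678 -0.006 -0.735]]
```

View pics/s2.png

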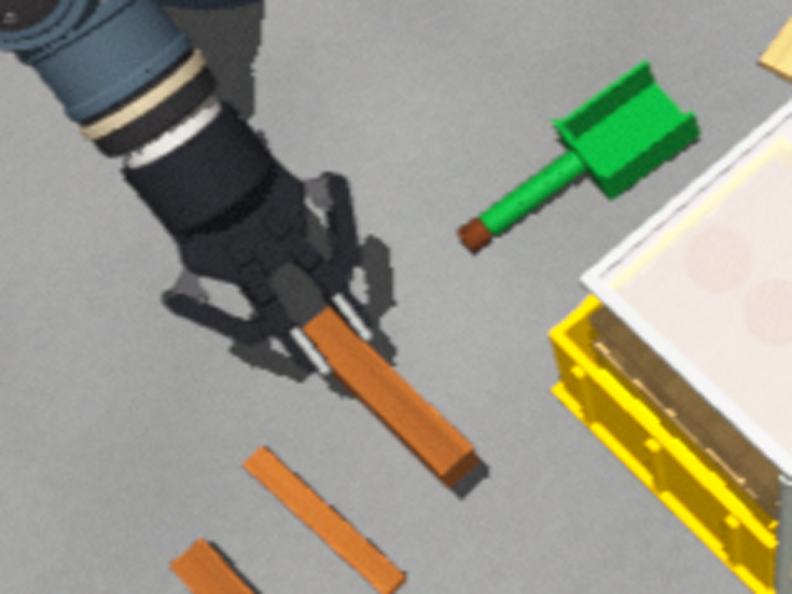

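The stick is held at its near end, level, and aligned with the fingers (crop (320,325) to (460,465)). Next I carry it to the front of the crate and slide it in.

{"name": "send_rows", "arguments": {"moves": [[-1.0,3.7,-0.9,0],[-1.0,3.7,-0.9,0],[-1.0,3.7,-0.9,0],[-1.0,3.7,-0.9,0],[0,0,0,0]]}}

```text
clock: 11.03
position: [448.4, -64.0, 159.5]
tcp_rot: [[-0.737, 0.018, 0.676], [0.013, 1.0, -0.012], [-0.676, -0.0, -0.737]]
contact_force: [-0.1, 0.4, -0.3]
width: 0.287
grasp_force: 58.6
```

```bash
python3 -c "
from h import *
go((*crate(-110,-60),160),(*crate(-56,-60),160))"
```

```text
11.03 grasp [450.388 -64.002 157.294] q [-0.232 -0.187 -1.05  -0.023  0.144 -0.159] F [-0.06   0.431 -0.253] w 0.287
[531.6 -72.3 160. ] d [-6.175 -0.684  5.296] n 3 per [-2.058 -0.228  1.765]
[585.5 -73.8 160. ] d [-3.98  -0.055  3.65 ] n 2 per [-1.99  -0.027  1.825]
```

{"name": "send_rows", "arguments": {"moves": [[-2.06,-0.23,1.77,0],[-2.06,-0.23,1.77,0],[-2.06,-0.23,1.77,0],[-1.33,-0.02,1.22,0],[-1.33,-0.02,1.22,0],[-1.33,-0.02,1.22,0],[0,0,0,0],[0,0,0,0]]}}

```text
clock: 11.7
position: [583.2, -82.1, 158.7]
tcp_rot: [[-0.74, 0.028, 0.672], [0.02, 1.0, -0.019], [-0.672, -0.001, -0.74]]
contact_force: [-0.7, 0.1, -0.7]
width: 0.289
grasp_force: 58.6
```

```bash
python3 -c "
from h import *
go((*crate(-56,-60),160),(*crate(-56,-60),159))"
```

```text
11.7 grasp [585.245 -82.129 156.451] q [-0.193  0.068 -0.826 -0.054  0.11  -0.123] F [-0.689  0.1   -0.683] w 0.289
[585.5 -73.8 160. ] d [-0.244  0.832 -0.259] n 1 per [-0.244  0.832 -0.259]
[585.5 -73.8 159. ] d [0.067 0.    0.074] n 1 per [0.067 0.    0.074]
```

{"name": "send_rows", "arguments": {"moves": [[0,0.4,0,0],[0,0.4,0,0],[0.14,0,0.15,0],[0.14,0,0.15,0],[0,0,0,0],[0,0,0,0]]}}

```text
clock: 12.2
position: [583.1, -73.9, 156.1]
tcp_rot: [[-0.739, 0.028, 0.673], [0.02, 1.0, -0.02], [-0.674, -0.001, -0.739]]
contact_force: [-0.3, 0.6, -0.5]
width: 0.288
grasp_force: 58.6
```

{"name": "send_rows", "arguments": {"moves": [[0.14,0,0.15,0],[0.14,0,0.15,0],[0,0,0,0]]}}

```text
clock: 12.45
position: [583.1, -74.0, 151.6]
tcp_rot: [[-0.739, 0.028, 0.673], [0.02, 1.0, -0.02], [-0.673, -0.001, -0.739]]
contact_force: [-0.1, -0.3, -0.9]
width: 0.284
grasp_force: 58.6
```

{"name": "send_rows", "arguments": {"moves": [[0.1,0,0.1,0],[0.1,0,0.1,0],[0,0,0,0]]}}

```text
clock: 12.7
position: [583.1, -73.9, 148.9]
tcp_rot: [[-0.739, 0.028, 0.673], [0.02, 1.0, -0.02], [-0.673, -0.001, -0.739]]
contact_force: [0.5, -1.0, -1.1]
width: 0.288
grasp_force: 58.6
```

{"name": "send_rows", "arguments": {"moves": [[0.1,0,0.1,0],[0.1,0,0.1,0],[0,0,0,0]]}}

```text
clock: 12.95
position: [583.0, -73.9, 146.1]
tcp_rot: [[-0.739, 0.028, 0.673], [0.02, 1.0, -0.02], [-0.673, -0.001, -0.739]]
contact_force: [0.1, 0.9, -0.5]
width: 0.289
grasp_force: 58.6
```

Bottom is at about 114. Continuing down.

{"name": "send_rows", "arguments": {"moves": [[0.1,0,0.1,0],[0.1,0,0.1,0],[0,0,0,0]]}}

```text
clock: 13.2
position: [582.8, -73.9, 143.3]
tcp_rot: [[-0.739, 0.028, 0.673], [0.02, 1.0, -0.019], [-0.673, -0.001, -0.739]]
contact_force: [0.2, -0.0, -1.4]
width: 0.287
grasp_force: 58.6
```

{"name": "send_rows", "arguments": {"moves": [[0.1,0,0.1,0],[0.05,0,0.05,0],[0,0,0,0]]}}

```text
clock: 13.45
position: [582.9, -73.9, 141.4]
tcp_rot: [[-0.739, 0.028, 0.673], [0.02, 1.0, -0.019], [-0.674, -0.001, -0.739]]
contact_force: [-0.7, 0.4, -0.2]
width: 0.287
grasp_force: 58.6
```

{"name": "send_rows", "arguments": {"moves": [[0.1,0,0.1,0],[0.05,0,0.05,0],[0,0,0,0]]}}

```text
clock: 13.7
position: [583.9, -74.1, 141.1]
tcp_rot: [[-0.736, 0.028, 0.676], [0.02, 1.0, -0.02], [-0.677, -0.001, -0.736]]
contact_force: [-4.3, 0.5, 9.1]
width: 0.286
grasp_force: 59.9
```

{"name": "send_rows", "arguments": {"moves": [[0.1,0,0.1,0],[0.05,0,0.05,0],[0,0,0,0]]}}

```text
clock: 13.95
position: [585.0, -74.2, 141.0]
tcp_rot: [[-0.733, 0.028, 0.679], [0.019, 1.0, -0.02], [-0.68, -0.002, -0.734]]
contact_force: [-11.1, 0.7, 19.2]
width: 0.29
grasp_force: 61.6
```

{"name": "send_rows", "arguments": {"moves": [[-0.1,0,-0.1,0],[-0.03,0,-0.04,0],[0,0,0,0]]}}

```text
clock: 14.2
position: [584.2, -74.2, 141.1]
tcp_rot: [[-0.736, 0.028, 0.676], [0.02, 1.0, -0.02], [-0.677, -0.001, -0.736]]
contact_force: [-3.4, 0.3, 11.9]
width: 0.286
grasp_force: 59.9
```

{"name": "send_rows", "arguments": {"moves": [[0,0,0,0],[0,0,0,0],[0,0,0,0],[0,0,0,0]], "hand": 0.56}}

```text
clock: 14.53
position: [582.3, -73.9, 138.5]
tcp_rot: [[-0.74, 0.028, 0.673], [0.02, 1.0, -0.019], [-0.673, -0.001, -0.74]]
contact_force: [0.1, -0.3, 0.2]
width: 0.441
grasp_force: 0.0
```

```bash
python3 -c "
from h import *
go((*crate(-90,-60),170),(*crate(-190,-60),185))
save('top','t2',(260,140,380,270),4.5)"
```

```text
14.53 grasp [584.27  -73.933 136.296] q [-0.173  0.102 -0.866 -0.13   0.097 -0.108] F [ 0.079 -0.299  0.159] w 0.441
[551.6 -72.9 170. ] d [ 0.154  0.013 -4.696] n 2 per [ 0.077  0.007 -2.348]
[451.6 -70.1 185. ] d [ 6.389 -0.001 -7.838] n 3 per [ 2.13  -0.    -2.613]
```

View pics/t2.png

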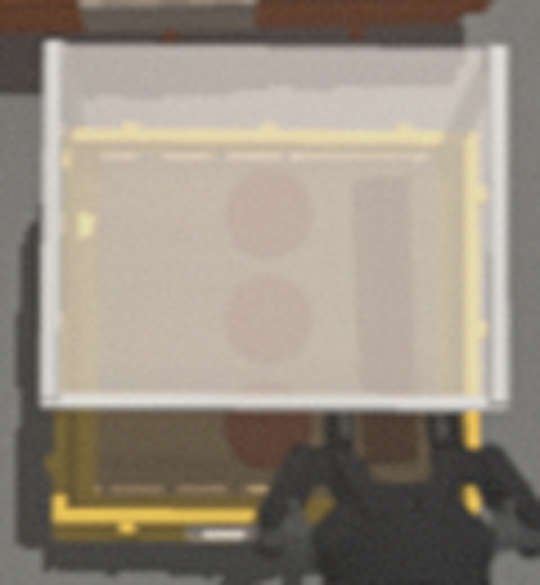

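The top view shows the stick lying in the right lane, from far end (382,178) to near end (~395,475), with the fingers open around it.

{"name": "send_rows", "arguments": {"moves": [[0,0,-1,0],[0.05,0,-2.3,0],[0.05,0,-2.3,0],[2.13,0,-2.6,0],[2.13,0,-2.6,0],[2.13,0,-2.6,0],[0,0,0,0],[0,0,0,0]]}}

```text
clock: 15.25
position: [443.0, -70.0, 195.5]
tcp_rot: [[-0.737, 0.029, 0.675], [0.02, 1.0, -0.02], [-0.675, -0.001, -0.737]]
contact_force: [1.4, 0.0, 0.6]
width: 0.44
grasp_force: 0.0
```

```bash
python3 -c "
from h import *
c=lambda a:np.array(a)/4.5+[260-.4,140-.4]
X=ray('top',c([(382,178),(394,477),(353,178),(411,177)]),136)
c_,s_=np.cos(YW),np.sin(YW)
print((X[:,:2]-C)@np.array([[c_,-s_],[s_,c_]]))
# B grasp: near end = ctr-70*dir
b=np.array([522-54.5,-366.2+.7])
go((*crate(-190,-60),185),(*b,110),(*b,29))"
```

```text
[[ 67.675 -55.026]
 [-79.614 -60.348]
 [ 67.603 -40.754]
 [ 68.244 -69.309]]
15.25 grasp [445.055 -70.09  193.287] q [-0.251 -0.268 -0.974  0.135  0.148 -0.166] F [1.354 0.02  0.602] w 0.44
[451.6 -70.1 185. ] d [0.078 0.023 1.053] n 1 per [0.078 0.023 1.053]
[ 467.5 -365.5  110. ] d [  3.297 -29.475   7.209] n 8 per [ 0.412 -3.684  0.901]
[ 467.5 -365.5   29. ] d [5.471 0.012 5.973] n 3 per [1.824 0.004 1.991]
```

{"name": "send_rows", "arguments": {"moves": [[0.4,-3.75,1.0,0],[0.4,-3.75,1.0,0],[0.4,-3.75,1.0,0],[0.4,-3.75,1.0,0],[0.4,-3.75,1.0,0],[0.4,-3.75,1.0,0],[0.4,-3.75,1.0,0],[0.4,-3.2,1.0,0],[0,0,0,0],[0,0,0,0]], "hand": 0.45}}

```text
clock: 16.08
position: [466.8, -367.1, 112.7]
tcp_rot: [[-0.739, 0.03, 0.673], [0.022, 1.0, -0.02], [-0.673, 0.0, -0.74]]
contact_force: [0.8, 0.8, -0.2]
width: 0.552
grasp_force: 0.0
```

```bash
python3 -c "
from h import *
b=np.array([522-54.5,-366.2+.7])
go((*b,60),(*b,29.5))
print(robot.state()['tcp_rot'])"
```

```text
16.08 grasp [ 468.77  -367.158  110.486] q [-0.92   0.237 -0.713  0.101  0.551 -0.74 ] F [ 0.817  0.769 -0.172] w 0.552
[ 467.5 -365.5   60. ] d [3.495 0.16  3.646] n 2 per [1.747 0.08  1.823]
[ 467.5 -365.5   29.5] d [ 2.052 -0.001  2.256] n 1 per [ 2.052 -0.001  2.256]
[[-0.739  0.03   0.673]
 [ 0.022  1.    -0.02 ]
 [-0.673  0.    -0.74 ]]
```

{"name": "send_rows", "arguments": {"moves": [[1.75,0.08,1.82,0],[1.75,0.08,1.82,0],[1.0,0,1.1,0],[0.7,0,0.8,0],[0.35,0,0.35,0],[0,0,0,0],[0,0,0,0]]}}

```text
clock: 16.67
position: [465.6, -363.1, 33.6]
tcp_rot: [[-0.739, 0.027, 0.674], [0.019, 1.0, -0.019], [-0.674, -0.001, -0.739]]
contact_force: [-1.2, 0.1, 0.4]
width: 0.547
grasp_force: 0.0
```

{"name": "send_rows", "arguments": {"moves": [[0,0,0,0],[0,0,0,0],[0,0,0,0],[0,0,0,0],[0,0,0,0]], "hand": 1}}

```text
clock: 17.08
position: [465.8, -364.0, 34.6]
tcp_rot: [[-0.737, 0.028, 0.675], [0.019, 1.0, -0.02], [-0.675, -0.002, -0.738]]
contact_force: [-2.9, 1.2, 7.1]
width: 0.282
grasp_force: 59.5
```

```bash
python3 -c "
from h import *
go()"
```

```text
17.08 grasp [ 467.844 -364.102   32.377] q [-0.919  0.386 -0.817 -0.156  0.552 -0.74 ] F [-2.885  1.226  7.132] w 0.282
```

{"name": "send_rows", "arguments": {"moves": [[-1,0,-1.1,0],[-2,0,-2.2,0],[-2,0,-2.2,0],[-2,0,-2.2,0],[-1,3.5,-1.2,0],[0,3.8,0,0],[0,3.8,0,0],[0,3.8,0,0],[0,3.8,0,0],[0,3.8,0,0],[0,3.8,0,0],[0,3.8,0,0],[0,3.8,0,0],[0,3.8,0,0],[0,3.5,0,0],[0,0,0,0],[0,0,0,0]]}}

```text
clock: 18.5
position: [475.8, 49.2, 152.9]
tcp_rot: [[-0.739, 0.021, 0.674], [0.015, 1.0, -0.015], [-0.674, -0.001, -0.739]]
contact_force: [0.1, -0.7, 0.0]
width: 0.001
grasp_force: 0.0
```

```bash
python3 -c "
from h import *
go((*crate(-180,60),157),(*crate(-55,60),157))
print(robot.state()['tcp_rot'])"
```

```text
18.5 grasp [477.81   49.136 150.672] q [ 0.186 -0.118 -1.025 -0.065 -0.14   0.154] F [ 0.124 -0.72   0.042] w 0.001
[465.   49.6 157. ] d [ 0.524  0.02  -1.335] n 1 per [ 0.524  0.02  -1.335]
[589.9  46.1 157. ] d [-9.233 -0.084  8.426] n 4 per [-2.308 -0.021  2.106]
[[-0.739  0.021  0.674]
 [ 0.015  1.    -0.015]
 [-0.674 -0.001 -0.739]]
```

The stick slipped out because the grip was too shallow. I need to find where it is now.

```bash
python3 -c "
from h import *
save('top','t3',(300,170,500,320),4)"
```

```text
(no output)
```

View pics/t3.png

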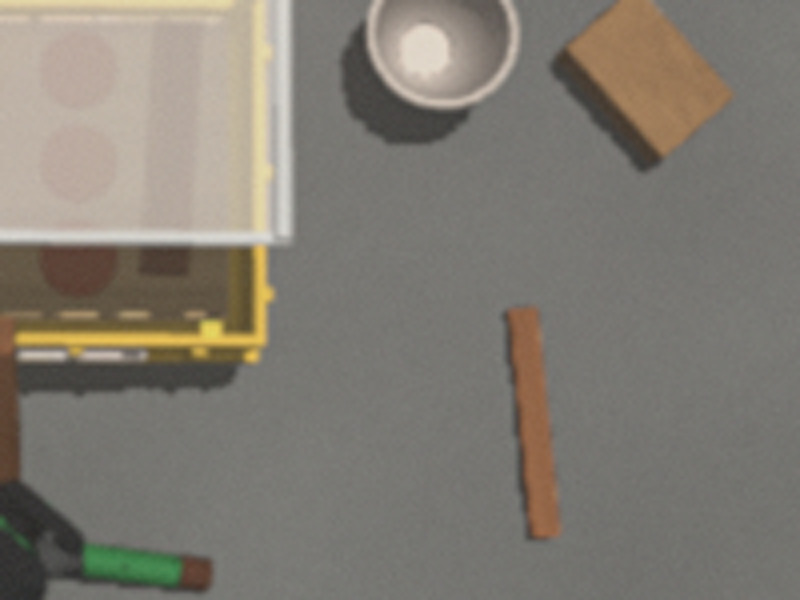

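Stick A is in its lane but slightly turned. There's a brown stick right in front of the gripper at the left edge of the crop. I'll look at the scene camera.

```bash
python3 -c "
from h import *
save('scene','s3',(220,130,430,290),3.8)"
```

```text
(no output)
```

View pics/s3.png

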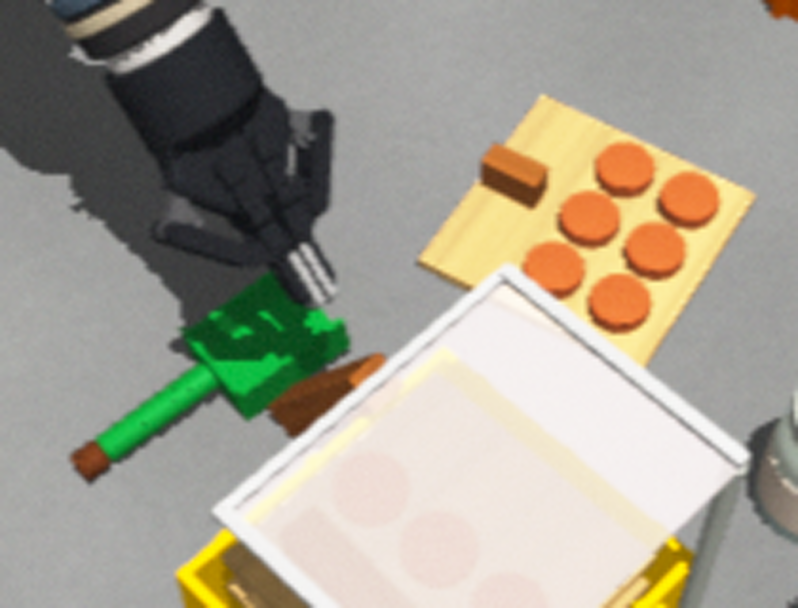

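{"name": "send_rows", "arguments": {"moves": [[-1.5,0,-3,0],[-1.5,1,-3,0],[-1,3.5,-1,0],[0,3.9,0,0],[0,3.9,0,0],[0,3.9,0,0],[0,3.9,0,0],[0,3.9,0,0],[0,0,0,0]], "hand": 0.45}}

```text
clock: 19.35
position: [467.3, 290.8, 231.4]
tcp_rot: [[-0.738, 0.028, 0.674], [0.022, 1.0, -0.018], [-0.674, 0.002, -0.739]]
contact_force: [-0.2, -0.7, 0.7]
width: 0.55
grasp_force: 0.0
```

```bash
python3 -c "
from h import *
go()
f=lambda n,b,sz:cv2.resize(cv2.cvtColor(viewer.get_image(n),cv2.COLOR_RGB2BGR)[b[1]:b[3],b[0]:b[2]],sz,interpolation=cv2.INTER_CUBIC)
a=f('top',(255,160,355,330),(352,598)); b=f('scene',(240,190,350,345),(424,598))
cv2.imwrite('pics/m.png',np.hstack([a,b]))"
```

```text
19.35 grasp [469.284 290.703 229.183] q [ 0.821 -0.011 -0.623  0.416 -0.53   0.699] F [-0.204 -0.693  0.709] w 0.55
```

View pics/m.png

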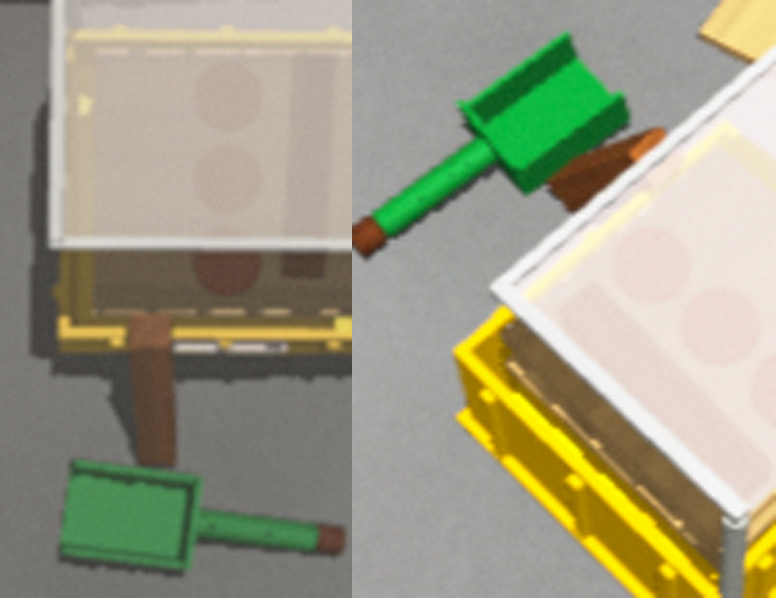

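Stick B is leaning up against the crate's front wall. Its lower end is by the scoop at composite px (155,465), and its upper end is over the rim at (149,332) in the top view and (650,145) in the scene view. I'll triangulate both ends.

Run:
```python
from h import *
t=lambda x,y:(x/3.52+254.6,y/3.518+159.6)
s=lambda x,y:((x-352)/3.855+239.6,y/3.858+189.6)
def tri(a,b):
    o1=viewer.camera_params('top')['xyz'];o2=viewer.camera_params('scene')['xyz']
    d1=ray('top',a,0)[0]-o1;d2=ray('scene',b,0)[0]-o2
    k=np.linalg.lstsq(np.c_[d1,-d2],o2-o1,rcond=None)[0]
    p,q=o1+k[0]*d1,o2+k[1]*d2; return (p+q)/2,np.linalg.norm(p-q)
print('upper',tri(t(149,332),s(650,147)))
print('low end z=0',ray('top',[t(155,465)],0), 'z=18',ray('top',[t(155,465)],18))
for z in (95,105,115): print(z,ray('top',[t(149,332),t(149,315),t(149,348)],z)[:,:2].tolist())
# left/right edge mid-height
print(ray('top',[t(133,400),t(176,400)],60))
# stick A corners z=136
c_,s_=np.cos(YW),np.sin(YW)
X=ray('top',[t(295,54),t(337,54),t(282,276),t(325,277)],135); print(((X[:,:2]-C)@np.array([[c_,-s_],[s_,c_]])).round(1).tolist())
print('scoop edge',ray('top',[t(70,460),t(200,475)],42))
```

```text
upper (array([544.925,  34.938, 134.749]), np.float64(4.931108801809921))
low end z=0 [[461.035  37.171   0.   ]] z=18 [[461.471  36.894  18.   ]]
95 [[548.5243801104124, 37.4909664348251], [559.472741085733, 37.22764931273689], [538.235287154935, 37.738427616644145]]
105 [[548.0217085075218, 37.321203850080394], [558.8743372212394, 37.06018916793486], [537.8225831865326, 37.56650123599904]]
115 [[547.5190369046312, 37.1514412653357], [558.2759333567458, 36.89272902313282], [537.4098792181301, 37.394574855353945]]
[[505.606  49.722  60.   ]
 [504.841  21.345  60.   ]]
[[77.2, -41.6], [77.4, -68.1], [-63.0, -33.2], [-63.6, -60.0]]
scoop edge [[466.95   93.185  42.   ]
 [454.564   6.619  42.   ]]
```

```bash
python3 -c "
from h import *
go((449,35.5,126),(503,35.5,67),(503,35.5,130))"
```

```text
19.45 grasp [468.013 285.866 227.895] q [ 0.816 -0.016 -0.629  0.416 -0.529  0.695] F [-0.429 -0.513 -0.357] w 0.548
[449.   35.5 126. ] d [  7.757 -25.057   6.802] n 7 per [ 1.108 -3.58   0.972]
[503.   35.5  67. ] d [-0.027  0.173  7.996] n 2 per [-0.013  0.086  3.998]
[503.   35.5 130. ] d [-4.237 -0.015 -4.662] n 2 per [-2.119 -0.008 -2.331]
```

{"name": "send_rows", "arguments": {"moves": [[0.5,-1.5,0.4,0],[1.1,-3.5,1.0,0],[1.1,-3.5,1.0,0],[1.1,-3.5,1.0,0],[1.1,-3.5,1.0,0],[1.1,-3.5,1.0,0],[1.1,-3.5,1.0,0],[0.6,-2.5,0.4,0],[0,0,0,0],[0,0,0,0],[0,0,0,0]]}}

```text
clock: 20.37
position: [447.0, 35.3, 129.5]
tcp_rot: [[-0.738, 0.032, 0.674], [0.023, 0.999, -0.022], [-0.674, -0.001, -0.739]]
contact_force: [0.0, 0.3, -0.5]
width: 0.549
grasp_force: 0.0
```

```bash
python3 -c "
from h import *
go((503,35.5,67),(503,35.5,130));print(robot.state()['tcp_rot'])"
```

```text
20.37 grasp [449.021  35.191 127.239] q [ 0.162 -0.121 -1.122 -0.161 -0.131  0.143] F [ 0.04   0.272 -0.512] w 0.549
[503.   35.5  67. ] d [0.077 0.209 8.086] n 3 per [0.026 0.07  2.695]
[503.   35.5 130. ] d [-4.247 -0.005 -4.653] n 2 per [-2.124 -0.003 -2.327]
[[-0.738  0.032  0.674]
 [ 0.023  0.999 -0.022]
 [-0.674 -0.001 -0.739]]
```

{"name": "send_rows", "arguments": {"moves": [[0,0.05,2,0],[0,0.05,2,0],[0,0.05,2,0],[0,0.05,2,0],[0,0,0,0],[0,0,0,0]]}}

```text
clock: 20.87
position: [501.6, 38.4, 69.9]
tcp_rot: [[-0.742, 0.027, 0.67], [0.019, 1.0, -0.019], [-0.671, -0.002, -0.742]]
contact_force: [-0.7, -0.6, 0.3]
width: 0.55
grasp_force: 0.0
```

{"name": "send_rows", "arguments": {"moves": [[0,0,0,0],[0,0,0,0],[0,0,0,0],[0,0,0,0],[0,0,0,0],[0,0,0,0]], "hand": 1}}

```text
clock: 21.37
position: [501.7, 37.9, 71.7]
tcp_rot: [[-0.739, 0.027, 0.673], [0.02, 1.0, -0.019], [-0.673, -0.001, -0.739]]
contact_force: [-8.6, 1.6, 7.2]
width: 0.294
grasp_force: 62.7
```

{"name": "send_rows", "arguments": {"moves": [[-0.7,0,-0.8,0],[-1.4,0,-1.5,0],[-2,0,-2.2,0],[-1.5,0,-1.7,0],[1,0,-1,0],[1,-1,-1,0],[0,-2.5,0,0],[0,-3.5,0,0],[0,-3.5,0,0],[0,-3.5,0,0],[0,-3.5,0,0],[0,-3.5,0,0],[0,-2.5,0,0],[0,-1.5,0,0],[0,0,0,0],[0,0,0,0]]}}

```text
clock: 22.7
position: [465.8, -212.2, 156.2]
tcp_rot: [[-0.74, 0.03, 0.672], [0.022, 1.0, -0.021], [-0.672, -0.001, -0.74]]
contact_force: [0.2, 0.5, -1.1]
width: 0.293
grasp_force: 61.2
```

```bash
python3 -c "
from h import *
go((490,-215,90));print(robot.state()['tcp_rot'])
im=viewer.get_image('top');p=proj('top',robot.state()['position'])[0];print(p)"
```

```text
22.7 grasp [ 467.859 -212.272  153.94 ] q [-0.644 -0.021 -0.899  0.053  0.397 -0.481] F [ 0.231  0.531 -1.134] w 0.293
[ 490 -215   90] d [ 2.655 -0.198  6.227] n 2 per [ 1.328 -0.099  3.113]
[[-0.74   0.03   0.672]
 [ 0.022  1.    -0.021]
 [-0.672 -0.001 -0.74 ]]
[413.536 288.13 ]
```

{"name": "send_rows", "arguments": {"moves": [[1.3,-0.1,2.6,0],[1.3,-0.1,2.6,0],[1.3,0,2.4,0],[0,0,0,0],[-0.1,0,0.72,0],[-0.02,0,0.73,0],[0,0,0,0]]}}

```text
clock: 23.33
position: [500.5, -213.7, 65.4]
tcp_rot: [[-0.738, 0.026, 0.674], [0.018, 1.0, -0.019], [-0.674, -0.002, -0.739]]
contact_force: [0.9, 0.3, 0.8]
width: 0.289
grasp_force: 58.9
```

{"name": "send_rows", "arguments": {"moves": [[0.06,0,0.73,0],[0.13,0,0.72,0],[0,0,0,0]]}}

```text
clock: 23.58
position: [511.4, -214.6, 56.1]
tcp_rot: [[-0.734, 0.024, 0.679], [0.016, 1.0, -0.019], [-0.679, -0.004, -0.734]]
contact_force: [6.2, 2.8, 12.5]
width: 0.288
grasp_force: 61.9
```

{"name": "send_rows", "arguments": {"moves": [[0.15,0,0.7,0],[0.2,0,0.7,0],[0,0,0,0]]}}

```text
clock: 23.83
position: [519.6, -215.4, 44.6]
tcp_rot: [[-0.732, 0.024, 0.681], [0.014, 1.0, -0.02], [-0.681, -0.005, -0.732]]
contact_force: [10.7, 2.7, 16.4]
width: 0.297
grasp_force: 66.4
```

{"name": "send_rows", "arguments": {"moves": [[0.3,0,0.4,0],[0.3,0,0.4,0],[0,0,0,0]]}}

```text
clock: 24.08
position: [521.4, -216.7, 35.6]
tcp_rot: [[-0.73, 0.025, 0.682], [0.013, 1.0, -0.022], [-0.683, -0.007, -0.731]]
contact_force: [10.7, 0.0, 18.4]
width: 0.294
grasp_force: 71.4
```

{"name": "send_rows", "arguments": {"moves": [[0.25,0,0.25,0],[0,0,0,0]]}}

```text
clock: 24.25
position: [521.3, -217.0, 32.4]
tcp_rot: [[-0.73, 0.025, 0.683], [0.013, 1.0, -0.023], [-0.683, -0.008, -0.73]]
contact_force: [10.9, -1.3, 19.1]
width: 0.291
grasp_force: 73.7
```

{"name": "send_rows", "arguments": {"moves": [[0,0,0,0],[0,0,0,0],[0,0,0,0],[0,0,0,0]], "hand": 0.45}}

```text
clock: 24.58
position: [514.6, -214.3, 25.8]
tcp_rot: [[-0.74, 0.028, 0.672], [0.02, 1.0, -0.019], [-0.672, -0.001, -0.741]]
contact_force: [-0.2, -0.3, -0.6]
width: 0.549
grasp_force: 0.0
```

{"name": "send_rows", "arguments": {"moves": [[0,0,-1,0],[0,0,-2.5,0],[0,0,-3,0],[0,0,-3,0],[-1,0,-3,0],[0,0,-3,0],[0,0,-3,0],[0,0,-3,0],[0,0,0,0],[0,0,0,0]]}}

```text
clock: 25.42
position: [377.5, -211.4, 192.7]
tcp_rot: [[-0.739, 0.03, 0.674], [0.02, 1.0, -0.023], [-0.674, -0.003, -0.739]]
contact_force: [-0.1, 0.4, -0.3]
width: 0.552
grasp_force: 0.0
```

```bash
cat > seg.py <<'E'
from h import *
im=viewer.get_image('top'); 
def rect(x0,y0,x1,y1,z,im=im):
    s=6; c=cv2.resize(im[y0:y1,x0:x1],None,fx=s,fy=s,interpolation=cv2.INTER_CUBIC).astype(int)
    m=((c[:,:,0]-c[:,:,2])>25).astype(np.uint8)
    n,l,st,ce=cv2.connectedComponentsWithStats(m)
    for i in range(1,n):
        if st[i,4]<1500: continue
        pts=np.argwhere(l==i)[:,::-1].astype(np.float32)
        b=cv2.boxPoints(cv2.minAreaRect(pts))/s+[x0-.42,y0-.42]
        X=ray('top',b,z)[:,:2]; e=np.array([X[1]-X[0],X[2]-X[1]]); L=np.linalg.norm(e,axis=1); k=L.argmax(); d=e[k]*np.sign(e[k][0])
        print('ctr',X.mean(0),'size',L,'yaw',np.arctan2(d[1],d[0]))
E
python3 -c "
from seg import *
go()
rect(375,220,480,330,26)"
```

```text
25.47 grasp [ 379.807 -211.207  189.366] q [-0.834 -0.205 -0.905  0.307  0.505 -0.656] F [ 1.179  0.112 -1.398] w 0.548
ctr [ 534.718 -215.229] size [ 29.65  141.484] yaw -0.01999443662367973
ctr [ 492.651 -287.331] size [ 20.926 139.94 ] yaw 0.055976192869337214
```

```bash
python3 -c "
from h import *
go((450,-215,60),(480.2,-215.4,27))"
```

```text
25.47 grasp [ 379.807 -211.207  189.366] q [-0.834 -0.205 -0.905  0.307  0.505 -0.656] F [ 1.179  0.112 -1.398] w 0.548
[ 450 -215   60] d [ 3.51  -0.145 14.298] n 4 per [ 0.877 -0.036  3.575]
[ 480.2 -215.4   27. ] d [-0.013  0.056  4.473] n 2 per [-0.006  0.028  2.237]
```

{"name": "send_rows", "arguments": {"moves": [[0.7,0,2.86,0],[0.7,0,2.86,0],[0.7,0,2.86,0],[0.7,0,2.86,0],[0.7,-0.1,2.86,0],[0,0,1.5,0],[0,0,1.5,0],[0,0,1,0],[0,0,0,0],[0,0,0,0]]}}

```text
clock: 26.3
position: [474.4, -213.4, 30.2]
tcp_rot: [[-0.742, 0.027, 0.67], [0.021, 1.0, -0.017], [-0.67, 0.001, -0.743]]
contact_force: [0.2, 0.5, 0.3]
width: 0.548
grasp_force: 0.0
```

```bash
python3 -c "
from h import *
go((480.2,-215.9,27))"
```

```text
26.3 grasp [ 476.389 -213.5     27.996] q [-0.634  0.315 -1.085 -0.466  0.393 -0.476] F [0.226 0.494 0.312] w 0.548
[ 480.2 -215.9   27. ] d [-0.221 -0.23   0.333] n 1 per [-0.221 -0.23   0.333]
```

{"name": "send_rows", "arguments": {"moves": [[-0.2,-0.2,0.3,0],[0,0,0,0]]}}

```text
clock: 26.47
position: [478.9, -217.2, 31.8]
tcp_rot: [[-0.739, 0.028, 0.673], [0.02, 1.0, -0.02], [-0.673, -0.002, -0.74]]
contact_force: [0.5, -0.5, -0.1]
width: 0.552
grasp_force: 0.0
```

{"name": "send_rows", "arguments": {"moves": [[0,0,0,0],[0,0,0,0],[0,0,0,0],[0,0,0,0],[0,0,0,0]], "hand": 1}}

```text
clock: 26.88
position: [478.6, -217.2, 32.3]
tcp_rot: [[-0.739, 0.028, 0.673], [0.02, 1.0, -0.02], [-0.674, -0.002, -0.739]]
contact_force: [-4.1, 0.3, 7.2]
width: 0.29
grasp_force: 59.6
```

```bash
python3 -c "
from h import *
go((430,-216,170),(430,53,170))"
```

```text
26.88 grasp [ 480.643 -217.255   30.059] q [-0.635  0.316 -1.076 -0.464  0.393 -0.475] F [-4.058  0.348  7.173] w 0.29
[ 430 -216  170] d [ -5.682  -0.045 -13.756] n 4 per [-1.42  -0.011 -3.439]
[430  53 170] d [ 0.528 26.889 -0.551] n 7 per [ 0.075  3.841 -0.079]
```

{"name": "send_rows", "arguments": {"moves": [[-0.4,0,-0.6,0],[-1.2,0,-1.6,0],[-1.7,0,-2.8,0],[-1.7,0,-3,0],[-1.6,0,-3,0],[-1,0,-1.5,0],[0,1.5,0,0],[0,3,0,0],[0,3.5,0,0],[0,3.5,0,0],[0,3.5,0,0],[0,3.5,0,0],[0,3.5,0,0],[0,3,0,0],[0,1.5,0,0],[0,0,0,0],[0,0,0,0],[0,0,0,0]]}}

```text
clock: 28.38
position: [457.7, 48.0, 174.5]
tcp_rot: [[-0.74, 0.028, 0.672], [0.02, 1.0, -0.02], [-0.672, -0.002, -0.741]]
contact_force: [-0.5, -1.0, -0.6]
width: 0.285
grasp_force: 59.2
```

```bash
python3 -c "
from h import *
go((*crate(-150,60),157),(*crate(-55,60),157))
print(robot.state()['tcp_rot'])"
```

```text
28.38 grasp [459.706  47.917 172.26 ] q [ 0.199 -0.201 -1.001  0.048 -0.152  0.168] F [-0.509 -0.95  -0.64 ] w 0.285
[494.9  48.8 157. ] d [-1.581  0.186  3.495] n 1 per [-1.581  0.186  3.495]
[589.9  46.1 157. ] d [-7.036 -0.002  6.384] n 3 per [-2.345 -0.001  2.128]
[[-0.74   0.028  0.672]
 [ 0.02   1.    -0.02 ]
 [-0.672 -0.002 -0.741]]
```

{"name": "send_rows", "arguments": {"moves": [[-0.37,0.06,1.33,0],[-0.37,0.06,1.33,0],[-0.37,0.06,1.33,0],[-1.4,0,1.28,0],[-1.4,0,1.28,0],[-1.4,0,1.28,0],[-1.4,0,1.28,0],[-1.4,0,1.28,0],[0,0,0,0],[0,0,0,0]]}}

```text
clock: 29.22
position: [588.4, 44.5, 151.9]
tcp_rot: [[-0.74, 0.031, 0.671], [0.022, 1.0, -0.022], [-0.672, -0.001, -0.741]]
contact_force: [0.3, -0.6, -1.7]
width: 0.287
grasp_force: 59.1
```

```bash
python3 -c "
from h import *
go((*crate(-54,60),141))
print(robot.state()['tcp_rot'])"
```

```text
29.22 grasp [590.4    44.447 149.694] q [ 0.127  0.082 -0.835 -0.077 -0.107  0.117] F [ 0.33  -0.593 -1.661] w 0.287
[590.9  46.1 141. ] d [0.551 0.167 0.674] n 1 per [0.551 0.167 0.674]
[[-0.74   0.031  0.671]
 [ 0.022  1.    -0.022]
 [-0.672 -0.001 -0.741]]
```

Contact is expected near TCP z≈141. I'll lower in steps.

{"name": "send_rows", "arguments": {"moves": [[0.2,0.15,0.2,0],[0.2,0,0.2,0],[0.15,0,0.15,0],[0,0,0,0],[0,0,0,0]]}}

```text
clock: 29.63
position: [587.1, 48.0, 144.3]
tcp_rot: [[-0.74, 0.028, 0.672], [0.02, 1.0, -0.02], [-0.672, -0.001, -0.741]]
contact_force: [0.6, 0.3, -1.0]
width: 0.285
grasp_force: 59.1
```

{"name": "send_rows", "arguments": {"moves": [[0.08,0,0.09,0],[0.08,0,0.09,0],[0,0,0,0],[0,0,0,0]]}}

```text
clock: 29.97
position: [587.6, 48.0, 142.1]
tcp_rot: [[-0.74, 0.028, 0.672], [0.02, 1.0, -0.02], [-0.672, -0.001, -0.74]]
contact_force: [-1.0, 0.5, -0.6]
width: 0.288
grasp_force: 59.1
```

{"name": "send_rows", "arguments": {"moves": [[0.06,0,0.07,0],[0.06,0,0.07,0],[0,0,0,0],[0,0,0,0]]}}

```text
clock: 30.3
position: [588.2, 48.0, 140.8]
tcp_rot: [[-0.739, 0.028, 0.673], [0.02, 1.0, -0.02], [-0.673, -0.001, -0.739]]
contact_force: [-0.0, -0.3, 2.3]
width: 0.288
grasp_force: 59.4
```

```bash
python3 -c "
from h import *
go((*crate(-54,60),139))"
```

```text
30.3 grasp [590.246  47.931 138.609] q [ 0.134  0.103 -0.855 -0.119 -0.11   0.12 ] F [-0.01  -0.333  2.333] w 0.288
[590.9  46.1 139. ] d [-0.078 -0.182  0.019] n 1 per [-0.078 -0.182  0.019]
```

{"name": "send_rows", "arguments": {"moves": [[0,0,0,0],[0,0,0,0],[0,0,0,0]], "hand": 0.58}}

```text
clock: 30.55
position: [587.6, 47.9, 140.1]
tcp_rot: [[-0.74, 0.028, 0.672], [0.02, 1.0, -0.02], [-0.672, -0.001, -0.741]]
contact_force: [-0.7, -0.3, -0.3]
width: 0.422
grasp_force: 0.0
```

{"name": "send_rows", "arguments": {"moves": [[0,0,-1,0],[0,0,-2,0],[0,0,-2.3,0],[0.8,0,-2.6,0],[1,0,-2.6,0],[1.5,0,-2.6,0],[1.5,0,-2.6,0],[0,0,0,0],[0,0,0,0]]}}

```text
clock: 31.3
position: [445.8, 52.2, 225.7]
tcp_rot: [[-0.738, 0.027, 0.674], [0.02, 1.0, -0.019], [-0.675, -0.0, -0.738]]
contact_force: [-0.3, 0.1, -0.2]
width: 0.42
grasp_force: 0.0
```

```bash
cat > st.py <<'E'
from h import *
im=cv2.cvtColor(viewer.get_image('top'),cv2.COLOR_RGB2BGR)
import sys
cv2.imwrite('pics/last.png',im)
go((*crate(-130,-50),160),(*crate(-48,-50),147))
c_,s_=np.cos(YW),np.sin(YW); M=np.array([[c_,-s_],[s_,c_]]).T
# darkness profile across lanes, at crate x rows; z = stick top
g=cv2.GaussianBlur(im,(3,3),0).astype(float)
for x in (-67,-63,-60,-40,-20,0,20,40,60,64,68,72,76,80):
    ys=np.arange(80,-84,-4); P=np.array([[*(C+M.T@[x,y]),135] for y in ys])
    uv=proj('top',P).astype(np.float32)
    v=cv2.remap(g.sum(2).astype(np.float32),uv[:,0][None],uv[:,1][None],cv2.INTER_LINEAR)[0]
    print(x,*(v/3).astype(int))
E
python3 st.py
```

```text
31.35 grasp [448.731  52.129 223.277] q [ 0.222 -0.308 -0.901  0.253 -0.168  0.186] F [ 0.761 -0.067  0.347] w 0.424
[511.9 -61.7 160. ] d [ -0.62  -11.206   9.143] n 4 per [-0.155 -2.802  2.286]
[593.8 -64.  147. ] d [-5.178 -0.003  6.49 ] n 3 per [-1.726 -0.001  2.163]
-67 83 75 63 62 63 65 64 69 80 85 85 84 85 85 85 80 72 70 70 70 71 70 71 71 76 83 85 85 85 83 83 84 83 83 83 85 85 85 85 85 87
-63 85 75 63 63 65 66 65 68 81 85 85 86 86 86 84 77 71 70 70 71 72 72 71 71 74 82 87 86 80 71 70 71 70 70 70 80 85 86 86 86 88
-60 85 75 63 63 65 66 66 69 81 85 86 85 86 86 82 74 71 71 71 71 71 71 71 71 72 79 86 85 76 66 64 65 64 65 66 78 85 86 86 85 88
-40 199 198 196 196 196 196 196 197 198 198 198 198 198 197 196 194 194 193 192 193 192 193 194 194 195 196 196 196 195 193 194 193 193 192 191 192 195 196 196 196 197
-20 176 170 166 166 167 168 168 169 176 177 177 177 177 177 178 177 175 173 171 171 171 171 172 175 177 179 178 179 177 171 168 168 168 168 169 171 176 177 177 177 178
0 174 170 166 167 168 168 168 170 176 177 177 177 178 177 176 172 171 171 171 171 171 172 171 171 171 174 177 1
[... 690 characters left out ...]
 168 168 169 170 176 180 179 179
68 174 171 169 170 170 170 171 173 176 178 178 178 178 178 178 179 177 174 173 172 172 172 172 175 177 178 179 179 179 179 173 169 169 168 168 169 170 175 179 179 179
72 175 174 174 175 175 175 175 176 177 177 177 176 177 177 177 177 177 176 176 175 174 175 176 177 178 178 178 178 178 178 174 170 169 168 168 169 170 174 179 179 177
76 180 182 182 184 183 178 176 181 183 183 183 183 183 182 179 182 184 184 184 183 183 182 183 184 183 182 182 182 182 182 179 175 173 174 175 176 176 180 187 188 180
80 180 182 182 184 182 176 173 178 182 183 184 184 184 183 178 182 185 185 185 185 184 184 185 188 186 183 183 183 184 184 182 180 180 181 181 182 183 185 186 186 178
```

{"name": "send_rows", "arguments": {"moves": [[-0.1,-1.5,1.4,0],[-0.1,-2.7,2.3,0],[-0.1,-2.7,2.3,0],[-0.1,-2.6,2.0,0],[-0.2,-1.3,1.1,0],[0,0,0,0],[0,0,0,0]]}}

```text
clock: 31.93
position: [509.5, -59.1, 159.4]
tcp_rot: [[-0.742, 0.031, 0.67], [0.022, 1.0, -0.021], [-0.67, -0.001, -0.742]]
contact_force: [0.1, 0.4, -0.9]
width: 0.421
grasp_force: 0.0
```

```bash
python3 -c "
from h import *
go((*crate(-56,-46.5),147));print(robot.state()['tcp_rot'])"
```

```text
31.93 grasp [511.468 -59.135 157.222] q [-0.165 -0.067 -0.957 -0.048  0.089 -0.101] F [ 0.131  0.426 -0.938] w 0.421
[585.9 -60.3 147. ] d [-4.842  0.111  5.747] n 2 per [-2.421  0.055  2.874]
[[-0.742  0.031  0.67 ]
 [ 0.022  1.    -0.021]
 [-0.67  -0.001 -0.742]]
```

{"name": "send_rows", "arguments": {"moves": [[-0.98,0,1.15,0],[-0.98,0,1.15,0],[-0.98,0,1.15,0],[-0.98,0,1.15,0],[-0.9,0,1.1,0],[0,0,0,0],[0,0,0,0],[0,0,0,0]]}}

```text
clock: 32.6
position: [582.4, -59.2, 151.0]
tcp_rot: [[-0.741, 0.027, 0.671], [0.019, 1.0, -0.019], [-0.672, -0.001, -0.741]]
contact_force: [1.2, 0.1, -0.4]
width: 0.419
grasp_force: 0.0
```

```bash
python3 -c "
from h import *
go((*crate(-56,-46.5),147));print(robot.state()['tcp_rot'])"
```

```text
32.6 grasp [584.448 -59.295 148.765] q [-0.137  0.075 -0.848 -0.086  0.073 -0.082] F [ 1.242  0.082 -0.409] w 0.419
[585.9 -60.3 147. ] d [ 0.008 -0.098  0.232] n 1 per [ 0.008 -0.098  0.232]
[[-0.741  0.027  0.671]
 [ 0.019  1.    -0.019]
 [-0.672 -0.001 -0.741]]
```

{"name": "send_rows", "arguments": {"moves": [[0,-0.1,0.25,0],[0,0,0,0]]}}

```text
clock: 32.77
position: [584.4, -60.9, 149.4]
tcp_rot: [[-0.74, 0.028, 0.672], [0.02, 1.0, -0.02], [-0.672, -0.001, -0.74]]
contact_force: [-0.1, 1.1, -0.5]
width: 0.421
grasp_force: 0.0
```

{"name": "send_rows", "arguments": {"moves": [[0,0,0,0],[0,0,0,0],[0,0,0,0],[0,0,0,0]], "hand": 0.76}}

```text
clock: 33.1
position: [584.9, -61.1, 149.7]
tcp_rot: [[-0.74, 0.028, 0.672], [0.02, 1.0, -0.02], [-0.673, -0.001, -0.74]]
contact_force: [-2.0, 0.1, 2.8]
width: 0.273
grasp_force: 58.3
```

{"name": "send_rows", "arguments": {"moves": [[0.15,-0.45,-0.13,0],[0.15,-0.45,-0.13,0],[0.15,-0.45,-0.14,0],[0,0,0,0],[0,0,0,0]]}}

```text
clock: 33.52
position: [578.5, -75.2, 149.7]
tcp_rot: [[-0.74, 0.029, 0.672], [0.021, 1.0, -0.021], [-0.673, -0.002, -0.74]]
contact_force: [-2.6, -1.5, 5.9]
width: 0.272
grasp_force: 59.0
```

Now open, retreat, and check where the stick lies.

{"name": "send_rows", "arguments": {"moves": [[0,0,0,0],[0,0,0,0],[0,0,0,0]], "hand": 0.58}}

```text
clock: 33.77
position: [578.1, -74.3, 148.8]
tcp_rot: [[-0.741, 0.028, 0.671], [0.02, 1.0, -0.02], [-0.671, -0.001, -0.741]]
contact_force: [0.6, 0.4, 0.2]
width: 0.421
grasp_force: 0.0
```

{"name": "send_rows", "arguments": {"moves": [[0,0,-1,0],[0,0,-2,0],[0,0,-2.5,0],[0.8,0,-2.6,0],[1,0,-2.6,0],[1,1,-2.6,0],[1,2,-1,0],[0,0,0,0],[0,0,0,0]]}}

```text
clock: 34.52
position: [454.7, -40.0, 230.0]
tcp_rot: [[-0.739, 0.026, 0.673], [0.019, 1.0, -0.019], [-0.673, -0.001, -0.739]]
contact_force: [1.4, 0.5, 0.1]
width: 0.417
grasp_force: 0.0
```

```bash
python3 st.py | grep -E "^(-6|0|20|40|6|7|80|3)"; python3 -c "
from seg import *
rect(375,220,480,330,10)"
```

```text
34.57 grasp [457.284 -40.468 227.726] q [-0.132 -0.304 -0.889  0.251  0.07  -0.079] F [ 0.117 -0.31  -0.656] w 0.417
-67 84 75 63 63 63 65 66 68 80 85 84 85 85 84 84 80 73 70 70 72 71 71 71 71 77 84 85 85 85 85 86 78 68 66 66 66 65 67 76 85 88
-63 85 76 64 64 65 67 67 69 82 86 86 87 86 86 85 77 71 71 71 71 72 72 71 72 73 82 86 87 87 87 87 78 66 64 64 65 65 66 74 85 88
-60 85 76 65 64 65 67 66 69 82 87 87 86 86 86 83 75 72 72 72 71 71 71 72 71 72 80 86 87 87 87 86 78 67 65 64 65 65 66 74 86 88
0 176 171 168 168 169 170 169 171 177 178 179 178 178 179 177 173 172 172 172 172 173 172 173 173 173 176 179 180 180 180 180 180 177 172 171 170 169 169 170 173 179
20 176 171 167 168 169 170 169 171 177 179 179 178 179 179 179 179 179 178 177 177 177 177 178 179 180 180 180 180 180 180 180 180 178 174 171 169 169 170 169 171 177
40 176 170 168 168 169 170 170 172 177 178 178 179 179 179 178 175 173 173 173 173 173 173 173 173 174 178 180 180 179 180 179 180 179 175 170 170 169 170 170 170 175
60 176 170 168 168 169 169 170 173 179 180 180 180 180 180 180 176 174 173 173 173 173 173 173 173 174
[... 271 characters left out ...]
180 179 179 179 179 180 179 179 177 174 173 173 174 174 177 180 180 180 181 181 181 181 181 181 180 173 170 169 170 171 170 172
72 176 176 175 176 176 176 176 177 178 178 178 178 178 178 178 178 179 179 177 176 176 176 178 179 179 179 179 179 179 180 180 180 179 179 176 174 173 174 176 176 176
76 182 183 184 185 184 181 178 182 185 185 185 185 185 184 182 183 185 185 185 184 184 184 185 184 183 183 183 183 183 184 186 185 182 183 183 183 182 183 188 188 180
80 181 183 185 185 184 179 175 180 184 185 184 185 186 185 183 184 186 186 187 186 185 185 186 186 184 184 184 184 185 186 187 185 184 184 184 185 186 185 187 186 178
ctr [ 492.701 -291.338] size [ 21.243 141.848] yaw 0.055976302068330805
```

```bash
python3 -c "
from h import *
go((454.3,263.4,110),(454.3,263.4,33))"
```

```text
34.62 grasp [457.572 -40.822 227.534] q [-0.133 -0.303 -0.888  0.251  0.07  -0.079] F [ 0.025  0.128 -0.506] w 0.421
[454.3 263.4 110. ] d [ 8.737 30.418  7.885] n 9 per [0.971 3.38  0.876]
[454.3 263.4  33. ] d [5.179 0.011 5.698] n 2 per [2.59  0.005 2.849]
```

{"name": "send_rows", "arguments": {"moves": [[0.4,1.5,0.3,0],[0.9,3.2,0.85,0],[0.9,3.2,0.85,0],[0.9,3.2,0.85,0],[0.9,3.2,0.85,0],[0.9,3.2,0.85,0],[0.9,3.2,0.85,0],[0.9,3.2,0.85,0],[0.9,3.2,0.85,0],[0.9,3.2,0.75,0],[0,0,0,0],[0,0,0,0],[0,0,0,0]], "hand": 0.45}}

```text
clock: 35.7
position: [453.5, 261.9, 112.8]
tcp_rot: [[-0.741, 0.028, 0.671], [0.019, 1.0, -0.021], [-0.671, -0.003, -0.741]]
contact_force: [0.2, -0.9, -0.3]
width: 0.55
grasp_force: 0.0
```

```bash
python3 -c "
from h import *
go((454.3,263.4,33));print(robot.state()['tcp_rot'])"
```

```text
35.7 grasp [455.509 261.787 110.604] q [ 0.796  0.121 -0.884  0.016 -0.517  0.674] F [ 0.167 -0.933 -0.342] w 0.55
[454.3 263.4  33. ] d [5.3   0.183 5.669] n 2 per [2.65  0.092 2.835]
[[-0.741  0.028  0.671]
 [ 0.019  1.    -0.021]
 [-0.671 -0.003 -0.741]]
```

{"name": "send_rows", "arguments": {"moves": [[1.3,0.1,1.4,0],[1.3,0.1,1.4,0],[1.3,0,1.4,0],[0.9,0,1.0,0],[0.3,0,0.3,0],[0,0,0,0],[0,0,0,0]]}}

```text
clock: 36.28
position: [453.2, 263.4, 39.5]
tcp_rot: [[-0.74, 0.029, 0.672], [0.021, 1.0, -0.021], [-0.672, -0.001, -0.74]]
contact_force: [0.0, 0.0, 0.8]
width: 0.55
grasp_force: 0.0
```

```bash
python3 -c "
from h import *
go((454.3,263.4,33));print(robot.state()['tcp_rot'])"
```

```text
36.28 grasp [455.21  263.372  37.247] q [ 0.8    0.299 -0.989 -0.267 -0.519  0.679] F [0.004 0.007 0.774] w 0.55
[454.3 263.4  33. ] d [0.353 0.001 0.253] n 1 per [0.353 0.001 0.253]
[[-0.74   0.029  0.672]
 [ 0.021  1.    -0.021]
 [-0.672 -0.001 -0.74 ]]
```

{"name": "send_rows", "arguments": {"moves": [[0.33,0,0.25,0],[0,0,0,0]]}}

```text
clock: 36.45
position: [452.4, 264.3, 35.6]
tcp_rot: [[-0.739, 0.028, 0.673], [0.021, 1.0, -0.019], [-0.673, -0.0, -0.74]]
contact_force: [-0.2, 0.7, -1.9]
width: 0.548
grasp_force: 0.0
```

{"name": "send_rows", "arguments": {"moves": [[0,0,0,0],[0,0,0,0],[0,0,0,0],[0,0,0,0],[0,0,0,0],[0,0,0,0],[0,0,0,0]], "hand": 1}}

```text
clock: 37.03
position: [452.6, 264.7, 35.9]
tcp_rot: [[-0.739, 0.028, 0.674], [0.021, 1.0, -0.019], [-0.674, -0.0, -0.739]]
contact_force: [-2.4, -1.1, 6.3]
width: 0.223
grasp_force: 67.0
```

```bash
cat > bd.py <<'E'
from h import *
im=viewer.get_image('top'); hsv=cv2.cvtColor(im,cv2.COLOR_RGB2HSV)
import sys
z=float(sys.argv[1]); zz=z
# biscuits (orange-red) centroids on the board
x0,y0=int(sys.argv[2]),int(sys.argv[3]); x1,y1=int(sys.argv[4]),int(sys.argv[5])
c=cv2.resize(im[y0:y1,x0:x1],None,fx=6,fy=6,interpolation=cv2.INTER_CUBIC).astype(int)
m=((c[:,:,0]-c[:,:,1]>45)).astype(np.uint8)
n,l,st,ce=cv2.connectedComponentsWithStats(m)
o=[(st[i,4],ce[i]/6+[x0-.42,y0-.42]) for i in range(1,n) if st[i,4]>1200]
for a,p in o: print(a,p.round(1),ray('top',[p],zz)[0,:2])
E
python3 bd.py 24 150 220 255 320; python3 -c "
from h import *
go();print(robot.state()['tcp_rot'])"
```

```text
7912 [182.4 247.9] [573.687 312.342]
7880 [203.3 248. ] [572.178 262.452]
7836 [224.3 248.1] [570.791 212.445]
7963 [181.9 268.9] [523.728 313.823]
7958 [202.9 268.9] [522.259 263.936]
7888 [223.9 269. ] [520.72  213.957]
37.08 grasp [454.619 264.66   33.636] q [ 0.803  0.31  -0.995 -0.285 -0.521  0.681] F [-0.609 -0.184  7.036] w 0.221
[[-0.739  0.028  0.673]
 [ 0.021  1.    -0.019]
 [-0.674 -0.    -0.739]]
```

{"name": "send_rows", "arguments": {"moves": [[-0.3,0,-0.35,0],[-0.7,0,-0.75,0],[-1.2,0,-1.3,0],[-1.6,0,-1.75,0],[-1.8,0,-2.0,0],[-1.8,0,-2.0,0],[-1.3,0,-1.5,0],[-0.6,0,-1.2,0],[0,0,0,0],[0,0,0,0]]}}

```text
clock: 37.92
position: [447.4, 264.3, 177.7]
tcp_rot: [[-0.74, 0.027, 0.672], [0.02, 1.0, -0.019], [-0.672, -0.001, -0.741]]
contact_force: [-0.6, 0.6, -3.4]
width: 0.218
grasp_force: 65.8
```

```bash
cat > lv.py <<'E'
from h import *
s=robot.state(); R=s['tcp_rot']; g=s['position']+3*R[:,2]
print('F',s['contact_force'],'T',s['ft_torque'],'w',s['width'],'gf',s['grasp_force'])
yw=np.arctan2(-R[0,1],R[1,1]); ux=np.array([np.cos(yw),np.sin(yw),0]); uy=np.array([-ux[1],ux[0],0])
im=viewer.get_image('scene').astype(int); imt=viewer.get_image('top').astype(int)
for x in (50,0):
  for y in (50,0,-50):
    P=g+ux*(67.6+x)+uy*y+[0,0,24-33.6]
    out=[]
    for n,I in (('top',imt),('scene',im)):
        p=proj(n,P)[0]; a,b=int(p[0])-13,int(p[1])-13
        w=I[max(b,0):b+27,max(a,0):a+27]; m=(w[:,:,0]-w[:,:,1]>45).astype(np.uint8)
        k,l,st,ce=cv2.connectedComponentsWithStats(m)
        if k<2: out.append('none'); continue
        i=1+np.argmax(st[1:,4]); out.append(f"{n} {ce[i][0]+max(a,0)-p[0]:.1f} {ce[i][1]+max(b,0)-p[1]:.1f} a{st[i,4]}")
    print(x,y,out)
E
python3 lv.py; python3 -c "
from h import *
go((*crate(-210,-1),190),(*crate(-67.6,-1),185));print(robot.state()['tcp_rot'])"
```

```text
F [-0.648  0.563 -3.417] T [ 0.081  1.435 -0.008] w 0.2181764790382935 gf 65.81045866012573
50 50 ['top 0.1 0.2 a280', 'scene -2.7 3.1 a315']
50 0 ['top -0.0 0.3 a281', 'scene -0.2 0.5 a404']
50 -50 ['top -0.1 0.3 a281', 'scene 1.7 -1.2 a359']
0 50 ['top 0.0 0.1 a286', 'scene -2.6 2.8 a306']
0 0 ['top -0.0 0.2 a287', 'scene 0.2 0.2 a403']
0 -50 ['top -0.2 0.3 a284', 'scene 1.6 -1.1 a349']
38.02 grasp [449.067 263.67  173.86 ] q [ 0.811  0.002 -0.779  0.248 -0.524  0.689] F [-0.523 -0.527 -4.03 ] w 0.225
[433.3 -10.5 190. ] d [ -0.416 -27.457  -1.685] n 7 per [-0.059 -3.922 -0.241]
[575.6 -14.5 185. ] d [-10.227  -0.003   9.921] n 4 per [-2.557 -0.001  2.48 ]
[[-0.742  0.028  0.67 ]
 [ 0.018  1.    -0.021]
 [-0.671 -0.003 -0.742]]
```

{"name": "send_rows", "arguments": {"moves": [[-0.1,-0.8,-0.3,0],[-0.1,-1.8,-0.4,0],[-0.1,-2.7,-0.5,0],[-0.1,-3.2,-0.5,0],[0,-3.2,0,0],[0,-3.2,0,0],[0,-3.2,0,0],[0,-3.2,0,0],[0,-2.7,0,0],[0,-2,0,0],[0,-1.4,0,0],[0,0,0,0],[0,0,0,0],[0,0,0,0]]}}

```text
clock: 39.18
position: [431.1, -9.3, 192.4]
tcp_rot: [[-0.741, 0.029, 0.671], [0.021, 1.0, -0.02], [-0.671, -0.001, -0.741]]
contact_force: [0.1, 0.7, -3.7]
width: 0.224
grasp_force: 65.7
```

```bash
python3 lv.py | head -3; python3 -c "
from h import *
go((*crate(-67.6,-1),185),(*crate(-67.6,-1),168.3));print(robot.state()['tcp_rot'])"
```

```text
F [ 0.074  0.721 -3.727] T [ 0.059  1.314 -0.023] w 0.22368106730165538 gf 65.74239134788513
50 50 ['top -0.8 0.0 a282', 'scene -1.5 0.0 a268']
50 0 ['top -0.9 0.0 a284', 'scene -1.5 -0.1 a277']
39.28 grasp [433.475  -8.576 190.605] q [-0.013 -0.309 -1.001  0.142 -0.01   0.01 ] F [-0.369 -0.131 -3.502] w 0.221
[575.6 -14.5 185. ] d [-10.162  -0.209   9.967] n 4 per [-2.541 -0.052  2.492]
[575.6 -14.5 168.3] d [1.121 0.002 1.237] n 1 per [1.121 0.002 1.237]
[[-0.741  0.027  0.671]
 [ 0.019  1.    -0.019]
 [-0.672 -0.001 -0.741]]
```

{"name": "send_rows", "arguments": {"moves": [[-0.5,0,0.5,0],[-1,-0.03,1,0],[-1.4,-0.03,1.37,0],[-1.5,-0.03,1.47,0],[-1.5,-0.03,1.47,0],[-1.5,-0.03,1.47,0],[-1.3,-0.03,1.25,0],[-0.9,-0.03,0.9,0],[-0.56,0,0.54,0],[0,0,0,0],[0,0,0,0],[0,0,0,0]]}}

```text
clock: 40.28
position: [572.8, -15.0, 187.4]
tcp_rot: [[-0.741, 0.028, 0.671], [0.02, 1.0, -0.02], [-0.671, -0.001, -0.741]]
contact_force: [-0.1, -0.0, -3.4]
width: 0.221
grasp_force: 65.7
```

```bash
python3 -c "
from h import *
go((*crate(-67.6,-1),168.3));print(robot.state()['tcp_rot'])"
```

```text
40.28 grasp [574.842 -15.098 185.158] q [-0.025 -0.011 -0.809  0.037 -0.003  0.001] F [-0.132 -0.048 -3.41 ] w 0.221
[575.6 -14.5 168.3] d [1.077 0.063 1.299] n 1 per [1.077 0.063 1.299]
[[-0.741  0.028  0.671]
 [ 0.02   1.    -0.02 ]
 [-0.671 -0.001 -0.741]]
```

Now lower: 13 mm first, then small steps.

{"name": "send_rows", "arguments": {"moves": [[0.2,0.05,0.26,0],[0.22,0,0.26,0],[0.22,0,0.24,0],[0.16,0,0.18,0],[0,0,0,0],[0,0,0,0]]}}

```text
clock: 40.78
position: [574.1, -14.8, 175.2]
tcp_rot: [[-0.74, 0.028, 0.672], [0.02, 1.0, -0.02], [-0.672, -0.001, -0.741]]
contact_force: [1.2, -0.0, -3.8]
width: 0.223
grasp_force: 65.8
```

{"name": "send_rows", "arguments": {"moves": [[0.07,0,0.07,0],[0.07,0,0.07,0],[0,0,0,0],[0,0,0,0]]}}

```text
clock: 41.12
position: [574.2, -14.8, 173.5]
tcp_rot: [[-0.74, 0.028, 0.672], [0.02, 1.0, -0.02], [-0.672, -0.001, -0.74]]
contact_force: [0.4, -0.3, -3.9]
width: 0.224
grasp_force: 65.8
```

{"name": "send_rows", "arguments": {"moves": [[0.07,0,0.07,0],[0.05,0,0.05,0],[0,0,0,0],[0,0,0,0]]}}

```text
clock: 41.45
position: [574.1, -14.8, 171.8]
tcp_rot: [[-0.74, 0.028, 0.672], [0.02, 1.0, -0.02], [-0.672, -0.001, -0.74]]
contact_force: [0.5, 0.7, -3.9]
width: 0.224
grasp_force: 65.8
```

{"name": "send_rows", "arguments": {"moves": [[0.05,0,0.06,0],[0.03,0,0.04,0],[0,0,0,0],[0,0,0,0]]}}

```text
clock: 41.78
position: [574.3, -14.8, 170.8]
tcp_rot: [[-0.74, 0.028, 0.672], [0.02, 1.0, -0.02], [-0.673, -0.001, -0.74]]
contact_force: [0.5, 0.4, -3.2]
width: 0.223
grasp_force: 65.8
```

Contact is just starting.

{"name": "send_rows", "arguments": {"moves": [[0.05,0,0.06,0],[0.05,0,0.05,0],[0,0,0,0],[0,0,0,0]]}}

```text
clock: 42.12
position: [574.9, -14.8, 170.0]
tcp_rot: [[-0.739, 0.028, 0.674], [0.02, 1.0, -0.02], [-0.674, -0.001, -0.739]]
contact_force: [-2.7, 0.9, 2.9]
width: 0.223
grasp_force: 66.6
```

```bash
python3 -c "
from h import *
go();print(robot.state()['tcp_rot'], robot.state()['ft_torque'])"
```

```text
42.12 grasp [576.899 -14.871 167.816] q [-0.024  0.022 -0.84  -0.03  -0.004  0.002] F [-2.687  0.931  2.932] w 0.223
[[-0.739  0.028  0.674]
 [ 0.02   1.    -0.02 ]
 [-0.674 -0.001 -0.739]] [0.052 0.424 0.048]
```

{"name": "send_rows", "arguments": {"moves": [[0,0,0,0],[0,0,0,0],[0,0,0,0],[0,0,0,0]], "hand": 0.5}}

```text
clock: 42.45
position: [574.3, -14.8, 169.1]
tcp_rot: [[-0.74, 0.028, 0.672], [0.02, 1.0, -0.02], [-0.672, -0.001, -0.74]]
contact_force: [0.4, -0.2, 0.0]
width: 0.5
grasp_force: 0.0
```

{"name": "send_rows", "arguments": {"moves": [[0,0,-0.6,0],[0,0,-1.2,0],[0,0,-2,0],[0.5,0,-2.5,0],[1,0,-3,0],[1,0,-3,0],[1,0,-3,0],[0,0,0,0],[0,0,0,0],[0,0,0,0]]}}

```text
clock: 43.28
position: [445.7, -11.1, 259.4]
tcp_rot: [[-0.739, 0.028, 0.673], [0.02, 1.0, -0.02], [-0.674, -0.001, -0.739]]
contact_force: [0.4, -0.0, 0.6]
width: 0.502
grasp_force: 0.0
```

Run:
```python
from h import *
go()
im=cv2.cvtColor(viewer.get_image('top'),cv2.COLOR_RGB2BGR); sc=cv2.cvtColor(viewer.get_image('scene'),cv2.COLOR_RGB2BGR)
cv2.imwrite('pics/e_t.png',im);cv2.imwrite('pics/e_s.png',sc)
R=np.array([[np.cos(YW),-np.sin(YW)],[np.sin(YW),np.cos(YW)]])
z=float(108.7+36)
def prof(img,n,pts):
    uv=proj(n,pts).astype(np.float32); return cv2.remap(img,uv[:,0][None],uv[:,1][None],cv2.INTER_LINEAR)[0]
g=im.astype(np.float32)
P=lambda x,y,z:[*(C+R@[x,y]),z]
print('front edge (x -110..-60) at y=-60,-30,40,70 : R')
for y in (-60,-30,40,70): print(y,prof(g,'top',[P(x,y,z) for x in range(-106,-66,4)])[:,2].astype(int))
print('sides at x=-68: y 66..110, -66..-110')
for s in (1,-1): print(prof(g,'top',[P(-68,s*y,z) for y in range(66,112,3)])[:,2].astype(int))
# biscuits a-channel under hood: cross-correlation of saturation with six discs
a=(g[:,:,2]-g[:,:,1]); best=[]
th=np.linspace(0,2*np.pi,24)
for dx in range(-12,13):
  for dy in range(-12,13):
    v=0
    for bx in (0,50):
      for by in (-50,0,50):
        inn=[P(bx+dx+r*np.cos(t),by+dy+r*np.sin(t),z+14) for r in (6,12,17) for t in th]; out=[P(bx+dx+26*np.cos(t),by+dy+26*np.sin(t),z+14) for t in th]
        v+=prof(a,'top',inn).mean()-prof(a,'top',out).mean()
    best.append((v,dx,dy))
print(sorted(best)[-4:])
```

```text
43.28 grasp [447.745 -11.143 257.222] q [-0.021 -0.364 -0.835  0.361 -0.005  0.004] F [ 0.397 -0.009  0.552] w 0.502
front edge (x -110..-60) at y=-60,-30,40,70 : R
-60 [137 175 133 108 104 109 172 182 108  93]
-30 [118 179 156 111 104 111 171 180 110  93]
40 [117 172 185 110 110  99 167 178 106  94]
70 [193 216 181 112 106  96 166 187 136  92]
sides at x=-68: y 66..110, -66..-110
[ 93  94  95  96  95  93  96 109 115 105 101 104 109  92  77  72]
[ 95  96  96  95  99  98  99 100  94 124 199 217 158 121 118 120]Traceback (most recent call last):
  File "<stdin>", line 24, in <module>
  File "<stdin>", line 8, in prof
  File "h.py", line 10, in proj
    p=viewer.camera_params(n); f=240/np.tan(np.radians(p["vertical_fov"]/2))
ValueError: time passes only in moves, steps and waits
```

```bash
python3 -c "
from plant import robot
print(robot.finish_job())"
```

```text
the job is handed in; nothing more can be done
None
```

I handed the job in at 43 s of the 72 s limit: both sticks are in their lanes and the second board sits squarely over the pile on them, released, with the arm clear. One stick was knocked loose on the way and re-laid. The right stick lies about 4° off straight. I judged the board level from contact force and tool angle only.

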